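# Shear the top baffle panel off the stack into the drilling jig

### The job

Slide the top wooden panel sideways off its stack onto the raised grey bed of the jig, without lifting it and leaving the two panels below lying as they are, and press it home against the end bar across the bed, firmly but gently (about 12 N, never over 20 N). Then push it across the bed until it is pressed home just as firmly against the side bar, and leave it lying flat and flush against both bars. Do not disturb the other things on the table.

Things in the scene. Friction and masses are not known exactly. Their poses are not given: they have to be found in the camera images.
- panel_top: the top one of three equal panels in a stack: 120 (its x) x 110 (its y) x 12 mm (z), dark veneered face with white drilling marks, pale edges, about 0.4 kg (mass and friction vary: sliding it takes 1.5 to 4 N, more if it is also pressed down). Origin at the centre of its underside, 36 mm above the table at the start; turned at most 2 degrees from the jig
- panel_mid: the second panel of the stack, same size and look; origin at the centre of its underside, its top face 36 mm above the table. Must stay where it is. Edges of the stacked panels may be up to 6 mm out of line
- panel_low: the lowest panel of the stack, same size; its underside lies on the jig's base board, 12 mm above the table. Must stay where it is
- jig: fixed drilling jig: plywood base board, x -85 to +123, y -185 to +145 mm, 12 mm thick; origin on the table, z up. The stack stands on it round x = -12, y = +63 mm. Beside the stack, after a gap of 2 to 10 mm, is the raised grey bed, x -35 to +113, y -176 to +1 mm, its flat top 34 mm above the table, 2 mm lower than the top panel's underside. The panel slides along -y, then along +x
- end_stop: dark block fixed on the jig; on two brass rods it carries the steel end bar, 96 long, 10 mm high, locked. The bar's face looks along jig +y and is set anywhere from jig y = -119 to -143 mm, differently each time: this is not measured, find it by touch. A sprung pin (0.5 N) stands 3 mm out of the face. Origin at jig x = 4, y = -119, z = 34 mm, a fixed point; its x is the jig's -y
- side_fence: dark block fixed on the jig; on two brass rods it carries the aluminium side bar, 96 long, 10 mm high, locked. The bar's face looks along jig -x and is set anywhere from jig x = +56 to +78 mm, differently each time: not measured, find it by touch. A sprung pin (0.5 N) stands 3 mm out of the face. Origin at jig x = 56, y = -72, z = 34 mm, a fixed point; axes as the jig's
- adapter: bystander: black mains adapter block, 90x50x32 mm; origin at the centre of its underside
- wax_tin: bystander: tan tin with black lid, 67 mm across, 64 mm high; origin at the centre of its underside
- tweeter: bystander: black dome tweeter, 76 mm across, 37 mm high; origin at the centre of its underside
- marker: bystander: black marker with a red end, 18x138x18 mm; origin at the centre of its underside
Not all that is in view belongs to the job. Leave any turquoise look-alike of the panel_top alone.

How it is judged:
On the way, in this order (a step that is already met when the one before it is completed fails the run):
1. the panel, lying on the bed, is pressed against the end bar with more than 4 N for 0.2 s (z of panel_top in the frame of jig between 0.032 and 0.036 m and contact force between panel_top and end_stop above 4 N), for 0.2 s.
2. the panel, still touching the end bar or its pin, is pressed against the side bar with more than 4 N for 0.2 s (z of panel_top in the frame of jig between 0.032 and 0.036 m and contact force between panel_top and end_stop above 0.1 N and contact force between panel_top and side_fence above 4 N), for 0.2 s.
At the end, for the whole second after the job is handed in: the top panel lies flat on the bed (height within 2 mm, tilt under 0.03 rad), square to the jig within 0.03 rad, so close to both the end bar and the side bar that it presses on their sprung pins (within 3 mm), at rest; the two lower panels are within 6 mm of where they were (z of panel_top in the frame of jig between 0.032 and 0.036 m and y of panel_top in the frame of jig between -0.092 and -0.06 m and x of panel_top in the frame of jig between -0.008 and 0.022 m and contact force between panel_top and end_stop above 0.1 N and contact force between panel_top and side_fence above 0.1 N and angle between the x axis of panel_top and the x axis of jig, either way round below 0.03 rad and angle between panel_top's own z axis and vertical below 0.03 rad and linear speed of panel_top below 0.01 m/s and distance of each of panel_mid, panel_low from where it was at the start of the episode below 0.006 m); the robot touches nothing.
It fails at once if the top panel is lifted more than 8 mm or tipped more than 0.15 rad (height (world z) of panel_top above 0.044 m or angle between panel_top's own z axis and vertical above 0.15 rad).
It fails at once if a lower panel is shifted more than 6 mm (distance of any of panel_mid, panel_low from where it was at the start of the episode above 0.006 m).
It fails at once if the panel is pressed against the end bar or the side bar with more than 20 N (contact force between panel_top and end_stop above 20 N or contact force between panel_top and side_fence above 20 N).
It fails at once if a bystander is moved more than 15 mm (distance of any of adapter, wax_tin, tweeter, marker from where it was at the start of the episode above 0.015 m).
It also fails if it takes over 70 s, if anything falls off the work surface, if the arm or the gripper's body presses on something with over 40 N, if the wrist force passes 120 N, or if a joint passes its speed limit or range.

### The arm

A 6-joint arm with a two-finger parallel gripper is mounted at the origin on the work surface; the furniture and walls round the work are solid. World frame = base frame: x ahead of the robot, y to its left, z up, the work surface at z = 0. Lengths are in m, angles in rad, forces in N, time in s.
With the tool pointing down it reaches from about 0.35 to 1 m from the base axis. Payload 7.1 kg.
Tool frame: the origin (TCP) lies at the very end of the fingers, on their centre line; the grasp point (between the pads) lies 19 mm behind it; z points along the fingers, y is the direction in which the jaws open and shut (so a half turn about z gives the same grasp; the last joint's range is limited). The gripper opens to 85 mm and grips with 20 to 120 N. Pads are 22 mm wide; open, the fingers measure 114 mm over their backs; the gripper's body (76 mm by 85 mm) begins 54 mm behind the grasp point. The pads swing forward as they close: fully open they stand 13 mm farther back than shut.
Start: joints at [1.253, 0.423, 1.63, -0, 1.089, -0.019], TCP at [0.184, 0.597, 0.21] pointing down, gripper open.
Joint ranges: [-3, 3], [-0.9, 2.11], [0.09, 2.58], [-1.31, 4.45], [0.11, 2.69], [-2.54, 2.54]. Speed limits (rad/s): [2.39, 2.39, 3.01, 3.14, 3.14, 3.14].

### API

Orientations are given as [roll, pitch, yaw] about the fixed x, y, z axes, in that order (R = Rz(yaw) Ry(pitch) Rx(roll)).
In Python, from station import manip gives the robot as it stands.
- The arm moves only by the tool move_arm, never from a script. Its argument "plan" is a list that holds one entry, the list of rows, each a list of 7 numbers: the shift along the world's x, y, z as a fraction of full scale, then the turn, a rotation vector about the world's x, y, z as a fraction of full scale, then the gripper's target within -1 to 1 (fully open at 1, half-way at 0, shut at -1). A call has 1 to 20 rows; each row shifts and turns the commanded pose from where the row before left it; what a row does not reach is not made up. Full scale, the value 1, is 300 mm for a shift and 45 degrees for a turn. A row lasts 1/8 s, in which the tool goes at most 62.5 mm and 10.7 degrees, less where a joint would pass 70% of its speed; a pose out of reach is approached as far as the arm can. A call with a number of a shift or a turn outside -1 to 1 is refused whole. A call with a gripper value outside its range is refused whole. The fingers move at their own pace and stop on an object; "force" is the grip in N (left out, the last holds). Time passes only in rows, so rows that do not move let the fingers close. It gives the time, the measured TCP pose, the force and the opening at its end, in the units of the state.
- manip.observe(): the state, without advancing time (a new reading comes with each control period).
- manip.get_image(name): name is "scene" or "side" or "wrist"; returns (picture, depth): 480x640x3 uint8, red, green, blue; 480x640 float32, m along the optical axis (not along the pixel's ray), 0 where there is no reading.
- manip.camera_params(name): a dict with "K" (3x3 intrinsics, pixels), "extrinsics" (4x4, takes a point from world to camera coordinates); the wrist camera has in their place "hand_eye" (4x4, takes a point from camera to tool coordinates, whose origin is the TCP and whose axes are the flange's). Camera axes: x right, y up, looking along -z (the intrinsics and any distortion apply to the point x, -y, -z); pixel columns grow to the right and rows downward; lengths in m; the calibration is good to about 2 mm. A picture is of the moment at which its call begins: read the wrist's pose just before it. camera_params takes no time and is no camera call.
- manip.sign_off(): hands the job in, once; it reports no verdict.
Trained networks look in the newest picture that a camera, given by its name, has taken for a name from the list of things; names that differ only in an ending like _2 or _b are one class to them, and where a whole thing is asked for, a point or a joint stands for the part that bears it (a point fixed in the world has none). Each returns a list of dicts, best first, with "p" (0 to 1); they miss things now and then, are a little off and sometimes report something else, mostly with a low value. They report only what shows in the picture. A call takes as long as a camera call. They do not tell look-alikes from the thing itself.
- manip.look_for(camera, target): "position" ([x, y, z] in m, in the coordinates of the camera as it stood for that picture, good to about 4 mm: the middle of the surface that is visible of it).
- manip.cut_out(camera, target): "pixels" (480x640 bool, what is visible of it).
- manip.place_of(camera, target): "position" ([x, y, z] in m, in the coordinates of the camera as it stood for that picture, good to about 4 mm: a listed point, or the origin of a listed thing).
The state is a dict: "time": time; "joint_positions": joint angles; "joint_vel": joint speeds; "joint_efforts": joint torques, N m; "tcp_pos": TCP position; "eef_rot": TCP orientation; "ft_force": force on the tool from outside, world axes, zero at the start; "ft_torque": the same for the moment, N m; "width": opening from 0.0 (shut) to 1.0 (fully open).
Only numpy, scipy, OpenCV 4.12 (cv2) and the standard library are available. Lean on these libraries where they do the work, as an engineer would, in place of code of your own. Each camera call takes 0.05 s, during which the arm holds its last target.

## Working session

There is one attempt and no reset: what is moved stays moved. The work goes in short steps, Python scripts to look and compute and a tool call to move; the robot and the scene stay as the last step left them, time stands still between calls to the robot, and variables do not carry over. Pictures are saved under pics/ and viewed, and the job is handed in when it is done.

Besides the shell and the picture viewer there is one more tool, called after "Request:" as name([rows], argument=value, ...), one row to a line, values as JSON. move_arm: Moves the arm, as the interface text tells. Its arguments: {"type":"object","properties":{"plan":{"type":"array"},"force":{"type":"number"}},"required":["plan"]}

```bash
ls; mkdir -p pics; python3 - <<'E'
from station import manip
import cv2,json
print(manip.observe())
for n in ("scene","side","wrist"):
    p,d=manip.get_image(n); cv2.imwrite(f"pics/{n}0.png",p[:,:,::-1])
    print(n,manip.camera_params(n))
E
```

```text
pics
{'time': 0.0, 'joint_positions': array([ 1.25300132e+00,  4.23844593e-01,  1.63069815e+00,  2.59343903e-05,
        1.08859911e+00, -1.89940624e-02]), 'joint_vel': array([-6.64941813e-05,  1.48203229e-04,  9.13482258e-05,  9.72569304e-04,
        1.27931129e-03, -2.86580560e-04]), 'joint_efforts': array([ 3.95019015e-03, -5.57389355e+01, -2.81746531e+01,  1.49256757e-04,
        7.33262248e-03, -2.63317952e-05]), 'tcp_pos': array([0.18376652, 0.59676287, 0.20964017]), 'eef_rot': array([-3.14004417e+00, -5.23782492e-05,  2.84277962e+00]), 'ft_force': array([0.33368156, 0.95732726, 0.13789445]), 'ft_torque': array([ 0.02465471,  0.00541986, -0.03211826]), 'width': 0.9987246154409606}
scene {'K': array([[564.3833975 ,   0.        , 319.95528065],
       [  0.        , 564.3833975 , 248.69990831],
       [  0.        ,   0.        ,   1.        ]]), 'extrinsics': array([[ 0.85553215, -0.51768883,  0.00793791, -0.4777278 ],
       [ 0.33429652,  0.56403572,  0.75505599, -0.21800492],
       [-0.39536131, -0.64332106,  0.65561227, -1.35870921],
       [ 0.        ,  0.        ,  0.   
[... 269 characters left out ...]
  [ 0.12715184, -0.64110306,  0.75684825, -0.13717394],
       [-0.13485625,  0.74478254,  0.65353865, -0.91844114],
       [ 0.        ,  0.        ,  0.        ,  1.        ]])}
wrist {'K': array([[339.50066798,   0.        , 320.87636703],
       [  0.        , 339.50066798, 245.06724653],
       [  0.        ,   0.        ,   1.        ]]), 'hand_eye': array([[ 1.38820582e-03,  9.49652172e-01,  3.13303089e-01,
         8.00826402e-02],
       [ 9.99998732e-01, -1.56295334e-03,  3.06597610e-04,
        -6.90156558e-04],
       [ 7.80839195e-04,  3.13302266e-01, -9.49653137e-01,
        -1.62835519e-01],
       [ 0.00000000e+00,  0.00000000e+00,  0.00000000e+00,
         1.00000000e+00]])}
```

View pics/scene0.png

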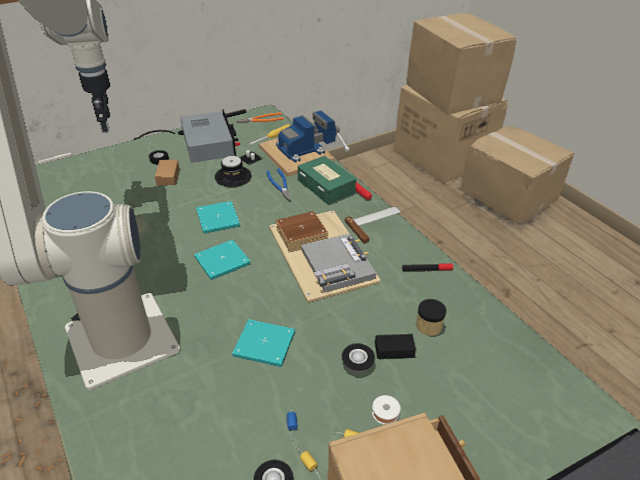

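View pics/side0.png

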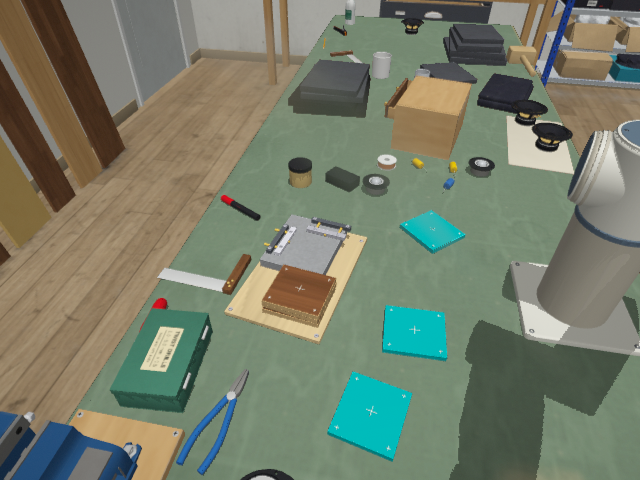

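View pics/wrist0.png

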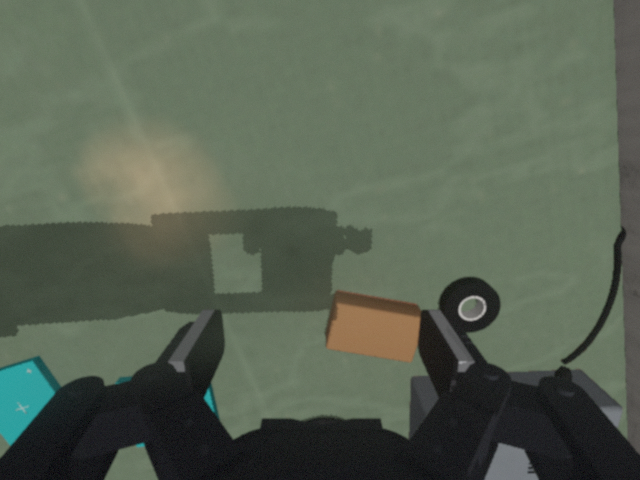

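The jig is at scene pixel (325,255) with the stack at (302,230). In the side view the stack is at (298,293) and the bed at (305,245). Next I'll measure both with depth.

```bash
cat > h.py <<'E'
from station import manip
import numpy as np, cv2
from scipy.spatial.transform import Rotation as R
def cw(name):
    p=manip.camera_params(name); 
    if name=="wrist":
        s=manip.observe(); T=np.eye(4); T[:3,:3]=R.from_euler('xyz',s['eef_rot']).as_matrix(); T[:3,3]=s['tcp_pos']
        return p['K'],T@p['hand_eye']
    return p['K'],np.linalg.inv(p['extrinsics'])
def cloud(d,K,T):
    v,u=np.mgrid[0:480,0:640]
    x=(u-K[0,2])/K[0,0]*d; y=-(v-K[1,2])/K[1,1]*d
    P=np.stack([x,y,-d],-1); W=P@T[:3,:3].T+T[:3,3]; W[d<=0]=np.nan
    return W
def w(name,p):
    K,T=cw(name); return T[:3,:3]@np.array(p)+T[:3,3]
E
python3 - <<'E'
from h import *
for n in ("scene","side"):
    K,T=cw(n); p,d=manip.get_image(n); W=cloud(d,K,T); np.save(f"{n}W.npy",W)
    for t in ("panel_top","jig","end_stop","side_fence","adapter","wax_tin","tweeter","marker"):
        try:
            print(n,t,[(np.round(w(n,r['position']),4),round(r['p'],2)) for r in manip.place_of(n,t)[:3]])
        except Exception as e: print(t,e)
    for t in ("panel_top","jig"):
        for r in manip.cut_out(n,t)[:4]:
            m=r['pixels']; P=W[m]; P=P[~np.isnan(P[:,0])]
            zz=np.median(P[:,2]); 
            if t=="panel_top": P=P[abs(P[:,2]-np.percentile(P[:,2],80))<.006]
            rect=cv2.minAreaRect((P[:,:2]*1000).astype(np.float32))
            vu=np.argwhere(m).mean(0)
            print(n,t,round(r['p'],2),m.sum(),vu.round(),np.round(np.percentile(P[:,2],[5,50,95]),4),rect)
E
```

```text
scene panel_top [(array([ 0.3883,  0.3219, -0.0006]), 0.85), (array([0.5573, 0.1046, 0.0338]), 0.66), (array([3.239e-01, 1.384e-01, 1.000e-04]), 0.66)]
scene jig [(array([0.5582, 0.0437, 0.0008]), 0.94)]
scene end_stop [(array([ 0.538 , -0.0715,  0.0349]), 0.81), (array([0.5559, 0.1084, 0.0107]), 0.26)]
scene side_fence []
scene adapter [(array([ 5.455e-01, -3.651e-01,  3.000e-04]), 0.7)]
scene wax_tin [(array([ 0.6642, -0.3485,  0.0019]), 0.94)]
scene tweeter [(array([ 0.449 , -0.3524, -0.0012]), 0.74), (array([ 0.6627, -0.3474,  0.0052]), 0.39)]
scene marker [(array([0.5599, 0.0462, 0.0013]), 0.7), (array([ 0.7894, -0.1807,  0.0033]), 0.64)]
scene panel_top 0.96 1165 [227. 300.] [0.0457 0.049  0.0529] ((557.7341918945312, 105.94204711914062), (118.17948913574219, 122.06593322753906), 80.80266571044922)
scene panel_top 0.7 1271 [259. 221.] [0.0094 0.0128 0.0168] ((320.5001220703125, 138.13185119628906), (120.56570434570312, 117.80931091308594), 1.8058879375457764)
scene panel_top 0.66 948 [217. 217.] [0.0099 0.0133 0.0171] ((385.50238037109375, 320.5448913574219), (129.0277099609375
[... 1369 characters left out ...]
6406), (120.11172485351562, 113.05916595458984), 1.5843071937561035)
side panel_top 0.76 2680 [292. 299.] [0.0463 0.0484 0.0502] ((559.0702514648438, 106.67385864257812), (113.39192199707031, 120.84745788574219), 81.37163543701172)
side panel_top 0.73 1489 [231. 432.] [0.0095 0.0121 0.0143] ((288.6133117675781, -186.0263214111328), (112.33417510986328, 121.21662902832031), 44.37464904785156)
side jig 0.66 7763 [271. 299.] [0.0091 0.0139 0.0444] ((578.9541015625, -1.915924072265625), (373.1566467285156, 224.6852569580078), 80.0753173828125)
side jig 0.64 294 [317. 293.] [0.0132 0.0206 0.0256] ((561.2783813476562, 157.06497192382812), (127.64958953857422, 43.87025451660156), 10.72260570526123)
```

Request:
move_arm([
  [[0.081, -0.0844, 0, 0, 0, -0.115, 0], [0.081, -0.0844, 0, 0, 0, -0.115, 0], [0.081, -0.0844, 0, 0, 0, -0.115, 0], [0.081, -0.0844, 0, 0, 0, -0.115, 0], [0.081, -0.0844, 0, 0, 0, -0.115, 0], [0.081, -0.0844, 0, 0, 0, -0.115, 0], [0.081, -0.0844, 0, 0, 0, -0.115, 0], [0.081, -0.0844, 0, 0, 0, -0.115, 0], [0.081, -0.0844, 0, 0, 0, -0.115, 0], [0.081, -0.0844, 0, 0, 0, -0.115, 0], [0.081, -0.0844, 0, 0, 0, -0.115, 0], [0.081, -0.0844, 0, 0, 0, -0.115, 0], [0.081, -0.0844, 0, 0, 0, -0.115, 0], [0.081, -0.0844, 0, 0, 0, -0.115, 0], [0.081, -0.0844, 0, 0, 0, -0.115, 0], [0.081, -0.0844, 0, 0, 0, -0.115, 0], [0, 0, 0, 0, 0, 0, 0], [0, 0, 0, 0, 0, 0, 0]],
])

```text
time: 3.5
tcp_pos: [0.5723, 0.1923, 0.2102]
eef_rot: [-3.141, 0.0, 1.398]
ft_force: [-0.6, 0.8, 0.7]
width: 0.498
```

```bash
python3 - <<'E'
from h import *
for i in range(3):
  s=manip.observe(); print({k:np.round(s[k],4) for k in ('time','tcp_pos','eef_rot','ft_force','width')})
n="wrist"
K,T=cw(n); p,d=manip.get_image(n); W=cloud(d,K,T); np.save("wristW1.npy",W); cv2.imwrite("pics/wrist1.png",p[:,:,::-1])
for r in manip.cut_out(n,"panel_top")[:3]:
    m=r['pixels']; P=W[m]; P=P[~np.isnan(P[:,0])]
    P=P[abs(P[:,2]-.048)<.004]
    if len(P)<50: continue
    print(r['p'],len(P),np.median(P[:,2]),cv2.minAreaRect((P[:,:2]*1000).astype(np.float32)))
p,d=manip.get_image("side");cv2.imwrite("pics/side1.png",p[:,:,::-1])
E
```

```text
{'time': np.float64(3.5), 'tcp_pos': array([0.5723, 0.1923, 0.2102]), 'eef_rot': array([-3.1409,  0.    ,  1.3982]), 'ft_force': array([-0.6254,  0.8093,  0.7233]), 'width': np.float64(0.4976)}
{'time': np.float64(3.5), 'tcp_pos': array([0.5723, 0.1923, 0.2102]), 'eef_rot': array([-3.1409,  0.    ,  1.3982]), 'ft_force': array([-0.6254,  0.8093,  0.7233]), 'width': np.float64(0.4976)}
{'time': np.float64(3.5), 'tcp_pos': array([0.5723, 0.1923, 0.2102]), 'eef_rot': array([-3.1409,  0.    ,  1.3982]), 'ft_force': array([-0.6254,  0.8093,  0.7233]), 'width': np.float64(0.4976)}
0.73 9667 0.04775873106185308 ((558.4322509765625, 104.97566223144531), (110.88953399658203, 119.89496612548828), 81.19294738769531)
```

View pics/wrist1.png

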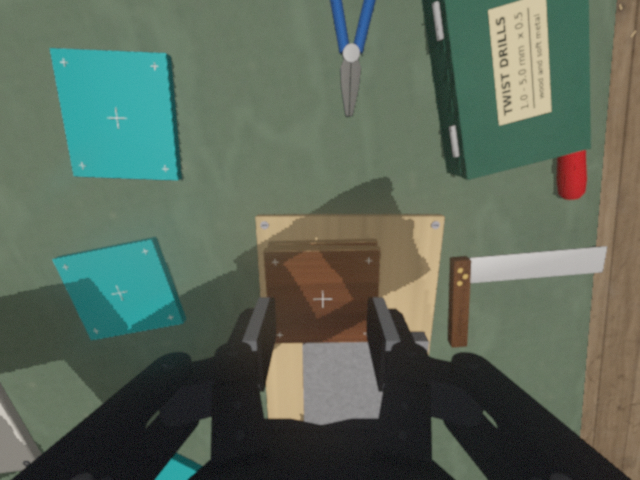

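```bash
python3 - <<'E'
from h import *
K,T=cw("wrist"); img=cv2.imread("pics/wrist1.png")
def proj(px,z):
    px=np.array(px,float); d=np.stack([(px[:,0]-K[0,2])/K[0,0],-(px[:,1]-K[1,2])/K[1,1],-np.ones(len(px))],1)@T[:3,:3].T
    s=(z-T[2,3])/d[:,2]; return T[:3,3]+s[:,None]*d
g=cv2.GaussianBlur(img,(3,3),0).astype(float)[:,:,2]  # red channel: board bright vs green dark
def edge_rows(cols,r0,r1):
    out=[]
    for c in cols:
        gr=np.abs(np.diff(g[r0:r1,c])); i=gr.argmax(); 
        out.append((c,r0+i+.5))
    return out
def fit(P,ax):
    a=P[:,ax];b=P[:,1-ax]; k=np.ones(len(a),bool)
    for _ in range(4):
        c=np.polyfit(a[k],b[k],1); r=b-np.polyval(c,a); k=abs(r)<max(.0008,2*r[k].std())
    return c,k.sum(),r[k].std()
P=proj(edge_rows(range(270,435,3),208,226),.012); c,k,s=fit(P,0); print("board +y edge yaw",np.degrees(np.arctan(c[0])),k,s,"y at x=.57",np.polyval(c,.57))
# left & right edges of board
def edge_cols(rows,c0,c1):
    return [(c0+np.abs(np.diff(g[r,c0:c1])).argmax()+.5,r) for r in rows]
P=proj(edge_cols(range(222,300,3),250,264),.012); c,k,s=fit(P,1); print("-x edge yaw",-np.degrees(np.arctan(c[0])),k,s,np.polyval(c,.1))
P=proj(edge_cols(range(222,330,3),432,450),.012); c,k,s=fit(P,1); print("+x edge yaw",-np.degrees(np.arctan(c[0])),k,s,np.polyval(c,.1))
cv2.imwrite("pics/w1z.png",cv2.resize(img[200:360,230:460],None,fx=3.4,fy=3.4,interpolation=cv2.INTER_CUBIC))
np.savez("wc1.npz",K=K,T=T)
E
```

```text
board +y edge yaw -9.644507178930946 49 0.0005575367431334834 y at x=.57 0.18775296881525944
-x edge yaw -9.879038484347635 26 0.00031909381218874324 0.48305141728433093
+x edge yaw -9.598569181355211 35 0.00036989997202690897 0.6930004037072972
```

View pics/w1z.png

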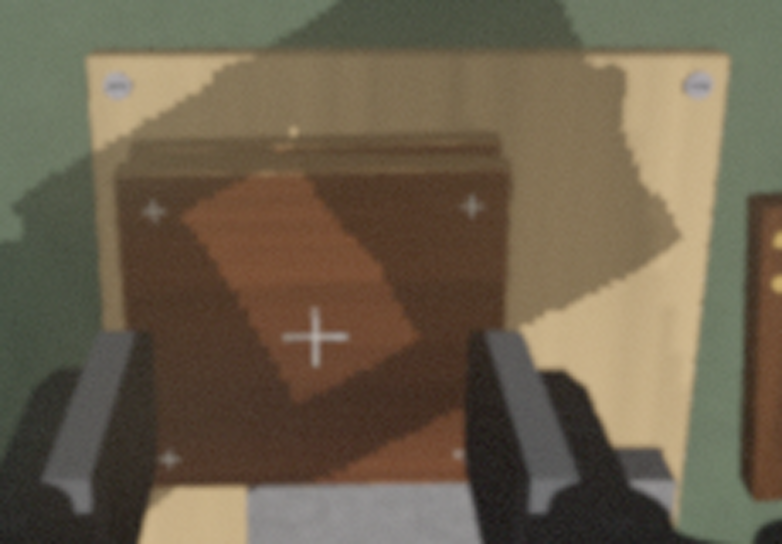

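View pics/side1.png

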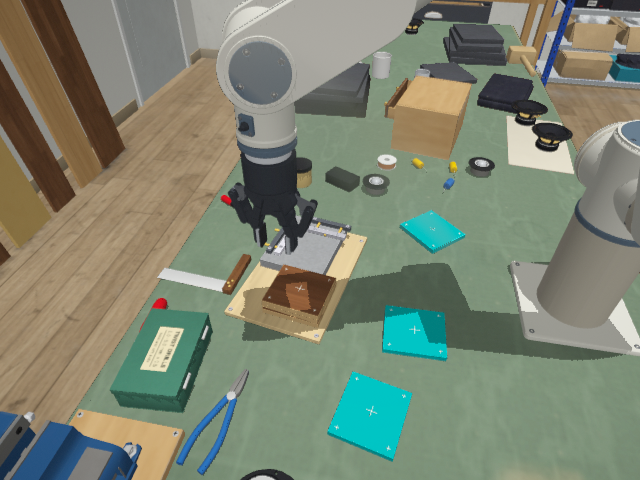

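Request:
move_arm([
  [[0, 0, -0.1, 0, 0, 0, 0], [0, 0, -0.1, 0, 0, 0, 0], [0, 0, -0.1, 0, 0, 0, 0], [0, 0, -0.1, 0, 0, 0, 0], [0, 0, -0.1, 0, 0, 0, 0], [0, 0, -0.07, 0, 0, 0, 0], [0, 0, 0, 0, 0, 0, 0], [0, 0, 0, 0, 0, 0, 0]],
])

```text
time: 4.65
tcp_pos: [0.5734, 0.1926, 0.0403]
eef_rot: [3.14, -0.001, 1.398]
ft_force: [0.8, 0.2, 0.1]
width: 0.501
```

```bash
python3 - <<'E'
from h import *
for n in ("side","wrist"):
    p,d=manip.get_image(n); np.save(f"{n}d2.npy",d)
    cv2.imwrite(f"pics/{n}2.png",p[:,:,::-1] if n=="wrist" else cv2.resize(p[200:360,180:400,::-1],None,fx=3.5,fy=3.5))
K,T=cw("side"); W=cloud(manip.get_image("side")[1],K,T)
o=np.array([.5589,.0425]);a=np.radians(-9.7);u=np.array([np.cos(a),np.sin(a)]);nn=np.array([-np.sin(a),np.cos(a)])
x=(W[...,:2]-o)@u; y=(W[...,:2]-o)@nn
m=(abs(x+.012)<.08)&(y>.120)&(y<.175)&(W[...,2]>.022)&(W[...,2]<.07)
P=np.c_[x[m],y[m],W[...,2][m]]; print(len(P)); 
P=P[P[:,2].argsort()][:25]; print(P.round(3))
E
```

```text
24
[[ 0.017  0.12   0.024]
 [ 0.047  0.121  0.024]
 [-0.037  0.156  0.062]
 [ 0.011  0.157  0.065]
 [ 0.018  0.159  0.065]
 [ 0.011  0.152  0.065]
 [ 0.011  0.144  0.066]
 [ 0.011  0.148  0.066]
 [-0.036  0.161  0.067]
 [ 0.011  0.152  0.068]
 [ 0.012  0.159  0.068]
 [ 0.011  0.157  0.068]
 [-0.038  0.161  0.068]
 [-0.035  0.16   0.068]
 [-0.039  0.158  0.068]
 [ 0.012  0.155  0.068]
 [ 0.011  0.147  0.069]
 [ 0.012  0.158  0.069]
 [ 0.014  0.162  0.069]
 [ 0.01   0.145  0.069]
 [ 0.011  0.143  0.069]
 [-0.032  0.162  0.069]
 [-0.038  0.157  0.069]
 [ 0.012  0.162  0.07 ]]
```

View pics/side2.png

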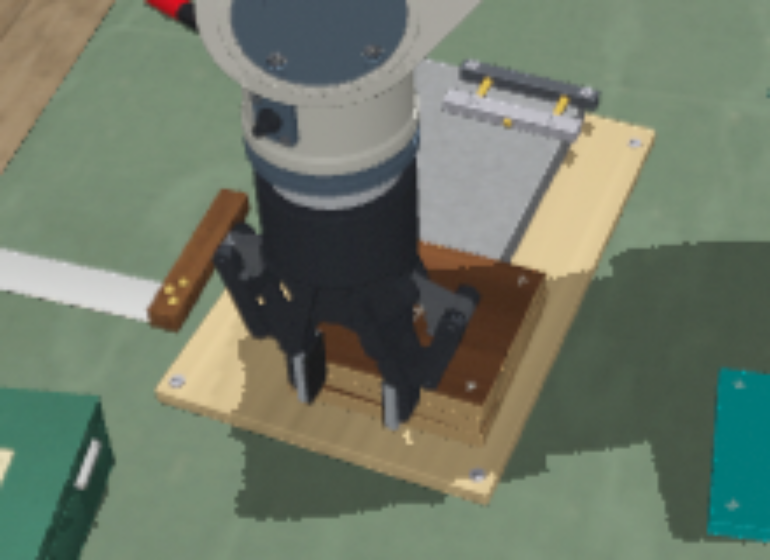

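View pics/wrist2.png

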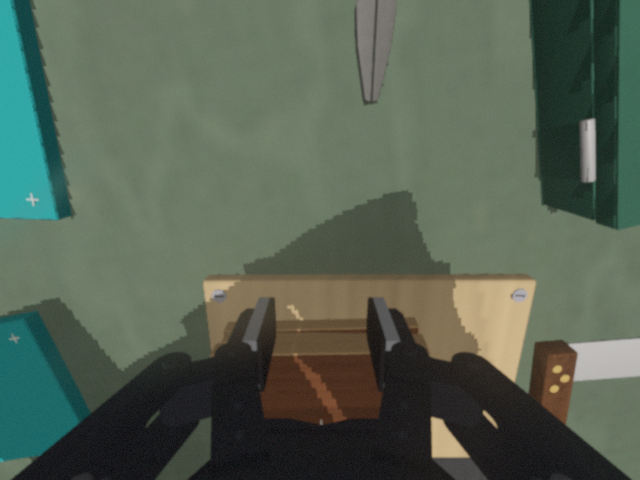

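```bash
python3 - <<'E'
from h import *
d=np.load("wristd2.npy"); p=manip.camera_params("wrist"); K=p["K"];H=p["hand_eye"]
W=cloud(d,K,H) # tool coords
for r in range(292,380,8):
    print(r,[(c,*(W[r,c]*1000).round(0).astype(int)) if d[r,c]>0 else (c,0) for c in (246,256,262,268,273)])
m=(abs(W[...,0])<.03)&(abs(W[...,1])<.06)&(W[...,2]>-.06)&(W[...,2]<.0)
P=W[m]; v,u=np.nonzero(m)
print(len(P)); i=P[:,2].argsort()[::-1][:600:30]; print(np.c_[u[i],v[i],(P[i]*1000).round(1)])
cv2.imwrite("pics/w2z.png",cv2.resize(cv2.imread("pics/wrist2.png")[270:440,200:440],None,fx=3.3,fy=3.3))
E
```

```text
292 [(246, np.int64(-15), np.int64(-46), np.int64(29)), (256, np.int64(-14), np.int64(-40), np.int64(28)), (262, np.int64(-14), np.int64(-36), np.int64(28)), (268, np.int64(-15), np.int64(-33), np.int64(29)), (273, np.int64(-14), np.int64(-29), np.int64(28))]
300 [(246, np.int64(-20), np.int64(-47), np.int64(28)), (256, np.int64(-20), np.int64(-40), np.int64(29)), (262, np.int64(10), np.int64(-25), np.int64(-29)), (268, np.int64(10), np.int64(-23), np.int64(-29)), (273, np.int64(9), np.int64(-21), np.int64(-26))]
308 [(246, np.int64(-26), np.int64(-47), np.int64(29)), (256, np.int64(10), np.int64(-27), np.int64(-36)), (262, np.int64(10), np.int64(-24), np.int64(-36)), (268, np.int64(10), np.int64(-22), np.int64(-36)), (273, np.int64(5), np.int64(-21), np.int64(-28))]
316 [(246, np.int64(6), np.int64(-31), np.int64(-35)), (256, np.int64(10), np.int64(-26), np.int64(-43)), (262, np.int64(10), np.int64(-23), np.int64(-42)), (268, np.int64(8), np.int64(-21), np.int64(-40)), (273, np.int64(1), np.int64(-21), np.int64(-28))]
324 [(246, np.int64(6), np.int64(-30), np.int64(-42)), (256, np.i
[... 2107 characters left out ...]
-2.76e+01]
 [ 2.72e+02  3.04e+02  7.60e+00 -2.12e+01 -2.80e+01]
 [ 3.73e+02  2.99e+02  1.04e+01  2.34e+01 -2.84e+01]
 [ 3.68e+02  3.22e+02 -8.00e-01  2.17e+01 -2.89e+01]
 [ 3.68e+02  3.31e+02 -5.20e+00  2.18e+01 -2.94e+01]
 [ 3.97e+02  3.11e+02  5.20e+00  3.41e+01 -2.97e+01]
 [ 2.73e+02  3.23e+02 -8.00e-01 -2.09e+01 -3.00e+01]
 [ 2.51e+02  3.10e+02  6.00e+00 -3.02e+01 -3.04e+01]
 [ 3.68e+02  3.39e+02 -8.50e+00  2.18e+01 -3.08e+01]
 [ 3.70e+02  3.02e+02  1.04e+01  2.17e+01 -3.12e+01]
 [ 2.61e+02  3.03e+02  1.00e+01 -2.54e+01 -3.16e+01]
 [ 2.71e+02  3.04e+02  9.70e+00 -2.10e+01 -3.19e+01]
 [ 2.71e+02  3.03e+02  1.04e+01 -2.09e+01 -3.22e+01]
 [ 2.73e+02  3.42e+02 -9.00e+00 -2.09e+01 -3.25e+01]]
```

View pics/w2z.png

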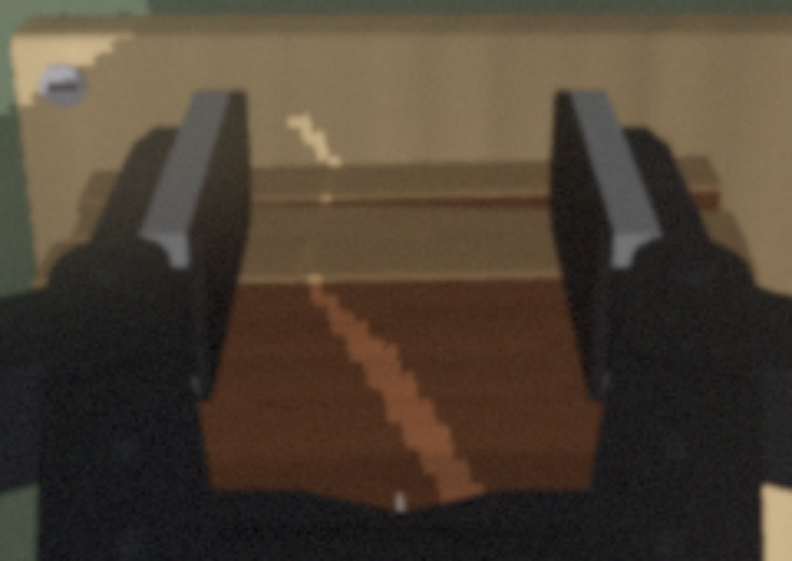

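Request:
move_arm([
  [[-0.003, 0, -0.027, 0, 0, 0, 0], [0, 0, -0.027, 0, 0, 0, 0], [0, 0, 0, 0, 0, 0, 0], [0, 0, 0, 0, 0, 0, 0]],
])

```text
time: 5.3
tcp_pos: [0.5718, 0.1921, 0.023]
eef_rot: [-3.141, 0.0, 1.398]
ft_force: [-0.6, 0.2, 0.4]
width: 0.499
```

```bash
cat >> h.py <<'E'
o=np.array([.5589,.0425]);a=np.radians(-9.7);u=np.array([np.cos(a),np.sin(a)]);nn=np.array([-np.sin(a),np.cos(a)])
def jig(P): P=np.asarray(P)[...,:2]-o; return np.stack([P@u,P@nn],-1)
E
python3 - <<'E'
from h import *
s=manip.observe(); print(s['tcp_pos'],jig(s['tcp_pos']),s['ft_force'])
p,d=manip.get_image("side"); K,T=cw("side"); W=cloud(d,K,T)
cv2.imwrite("pics/side3.png",cv2.resize(p[250:340,240:340,::-1],None,fx=6,fy=6))
J=jig(W); x,y=J[...,0],J[...,1]; z=W[...,2]
m=(abs(x+.012)<.05)&(y>.125)&(y<.175)&(z>.025)&(z<.07)
P=np.c_[x[m],y[m],z[m]]; v,uu=np.nonzero(m); i=P[:,2].argsort()[:16]; print(np.c_[uu[i],v[i],(P[i]*1000).round(1)])
E
```

```text
[0.57178287 0.19212764 0.02300667] [-0.01251198  0.14965911] [-0.57197487  0.19021281  0.40673983]
[[273.  316.    9.8 145.   46.1]
 [274.  314.    9.6 140.7  47.3]
 [292.  328.  -36.1 159.3  47.7]
 [271.  319.    9.5 154.1  47.9]
 [273.  315.   10.1 144.1  48. ]
 [272.  317.    9.6 149.4  48.4]
 [268.  320.   13.5 158.7  48.5]
 [270.  320.    9.9 157.5  48.6]
 [294.  328.  -40.1 159.2  49.4]
 [274.  313.    9.8 140.   49.4]
 [267.  320.   14.8 160.2  49.6]
 [271.  318.    9.7 153.3  49.7]
 [293.  328.  -38.9 160.9  50.8]
 [291.  327.  -34.7 160.3  51.2]
 [271.  317.   10.2 152.1  51.2]
 [296.  326.  -42.4 155.   51.3]]
```

View pics/side3.png

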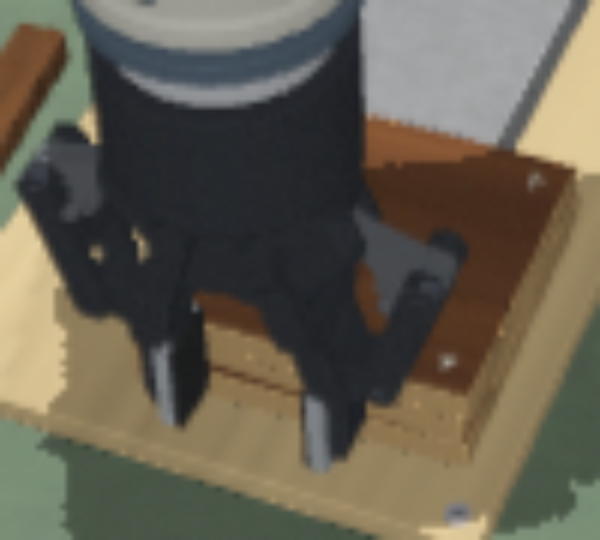

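Request:
move_arm([
  [[0, 0, -0.01, 0, 0, 0, 0], [0, 0, -0.01, 0, 0, 0, 0], [0, 0, -0.01, 0, 0, 0, 0], [0, 0, -0.005, 0, 0, 0, 0], [0, 0, -0.005, 0, 0, 0, 0]],
])

```text
time: 5.98
tcp_pos: [0.5719, 0.1922, 0.0111]
eef_rot: [-3.142, 0.0, 1.398]
ft_force: [-0.3, 0.4, 0.4]
width: 0.503
```

Request:
move_arm([
  [[0, 0, -0.005, 0, 0, 0, 0], [0, 0, -0.005, 0, 0, 0, 0], [0, 0, -0.005, 0, 0, 0, 0], [0, 0, 0, 0, 0, 0, 0]],
])

```text
time: 6.48
tcp_pos: [0.5717, 0.1921, 0.0066]
eef_rot: [-3.141, 0.0, 1.398]
ft_force: [-0.2, -0.1, -0.6]
width: 0.499
```

Request:
move_arm([
  [[0, 0, -0.005, 0, 0, 0, 0], [0, 0, -0.005, 0, 0, 0, 0], [0, 0, -0.005, 0, 0, 0, 0], [0, 0, 0, 0, 0, 0, 0]],
])

```text
time: 6.98
tcp_pos: [0.5717, 0.1922, 0.002]
eef_rot: [-3.141, 0.0, 1.398]
ft_force: [0.3, -0.6, 0.3]
width: 0.499
```

```bash
python3 - <<'E'
from h import *
s=manip.observe(); print(s['tcp_pos'],jig(s['tcp_pos']),s['ft_force'])
p,d=manip.get_image("side"); K,T=cw("side"); W=cloud(d,K,T)
cv2.imwrite("pics/side4.png",cv2.resize(p[250:350,240:340,::-1],None,fx=6,fy=6))
J=jig(W); x,y=J[...,0],J[...,1]; z=W[...,2]
m=(abs(x+.012)<.05)&(y>.125)&(y<.175)&(z>.016)&(z<.07)
P=np.c_[x[m],y[m],z[m]]; v,uu=np.nonzero(m); i=P[:,2].argsort()[:16]; print(np.c_[uu[i],v[i],(P[i]*1000).round(1)])
E
```

```text
[0.57174298 0.19215739 0.00204278] [-0.01255631  0.14968171] [ 0.32378665 -0.58949121  0.25076391]
[[301.  331.  -44.6 138.4  17.1]
 [272.  326.   10.6 151.3  22.9]
 [295.  334.  -39.6 155.3  26.2]
 [273.  324.    9.5 148.7  26.4]
 [274.  322.    9.7 143.7  26.6]
 [275.  320.    9.5 139.4  27.8]
 [271.  327.    9.3 157.7  28. ]
 [272.  325.    9.5 152.8  28.3]
 [268.  327.   14.3 160.3  28.9]
 [293.  335.  -37.9 160.6  28.9]
 [271.  326.    9.8 156.4  29.4]
 [294.  335.  -39.8 160.2  29.4]
 [274.  321.    9.5 143.6  29.6]
 [295.  333.  -39.8 155.5  29.7]
 [275.  319.    9.8 138.5  29.7]
 [291.  334.  -33.8 160.4  29.9]]
```

View pics/side4.png

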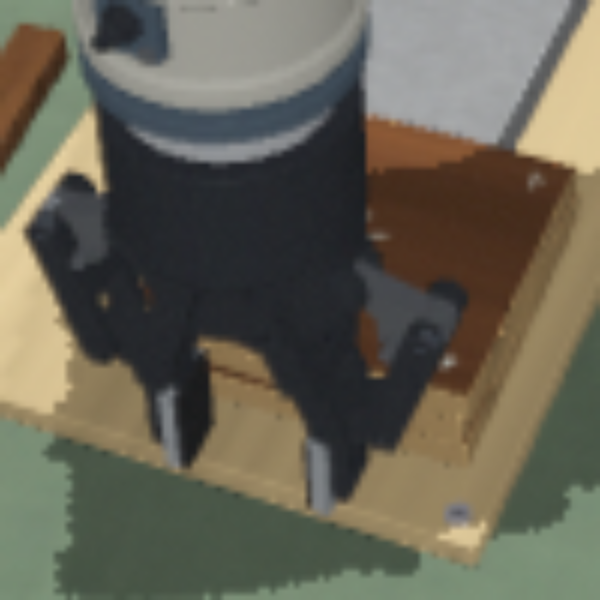

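Request:
move_arm([
  [[0, 0, 0.0235, 0, 0, 0, 0], [0, 0, 0.0235, 0, 0, 0, 0], [0, 0, 0, 0, 0, 0, 0], [-0.003, -0.0175, 0, 0, 0, 0, 0], [-0.003, -0.0175, 0, 0, 0, 0, 0], [-0.003, -0.0175, 0, 0, 0, 0, 0], [0, 0, 0, 0, 0, 0, 0], [0, 0, 0, 0, 0, 0, 0]],
])

```text
time: 8.02
tcp_pos: [0.5692, 0.1764, 0.0163]
eef_rot: [-3.142, -0.0, 1.397]
ft_force: [-0.4, -0.1, 0.3]
width: 0.5
```

```bash
python3 - <<'E'
from h import *
s=manip.observe(); print(s['tcp_pos'],jig(s['tcp_pos']),s['ft_force'])
p,d=manip.get_image("side"); K,T=cw("side"); W=cloud(d,K,T)
cv2.imwrite("pics/side5.png",cv2.resize(p[250:350,240:340,::-1],None,fx=6,fy=6))
p,d=manip.get_image("wrist")
cv2.imwrite("pics/wrist5.png",p[:,:,::-1])
E
```

```text
[0.56919864 0.17635849 0.01626756] [-0.01240233  0.13367999] [-0.35122178 -0.05385153  0.29879012]
```

View pics/side5.png

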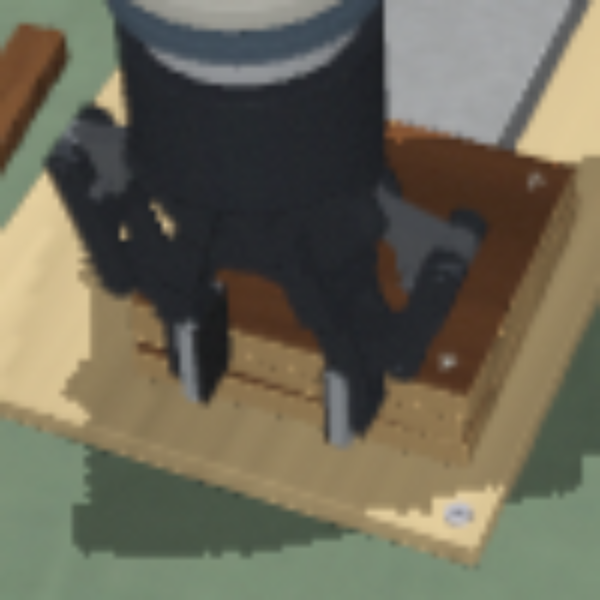

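View pics/wrist5.png

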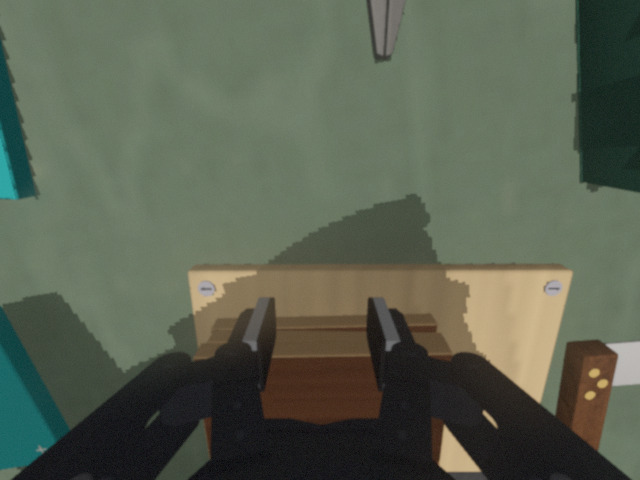

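Request:
move_arm([
  [[-0.0008, -0.0049, 0, 0, 0, 0, 0], [-0.0008, -0.0049, 0, 0, 0, 0, 0], [-0.0006, -0.0033, 0, 0, 0, 0, 0], [-0.0006, -0.0033, 0, 0, 0, 0, 0]],
])

```text
time: 8.62
tcp_pos: [0.5685, 0.1716, 0.0163]
eef_rot: [3.141, -0.0, 1.398]
ft_force: [0.2, 2.0, -0.7]
width: 0.499
```

Request:
move_arm([
  [[-0.0006, -0.0033, 0, 0, 0, 0, 0], [-0.0006, -0.0033, 0, 0, 0, 0, 0]],
])

```text
time: 8.88
tcp_pos: [0.5681, 0.1696, 0.0163]
eef_rot: [3.141, -0.0, 1.398]
ft_force: [-0.0, 1.8, -1.0]
width: 0.495
```

Request:
move_arm([
  [[-0.0006, -0.0033, 0, 0, 0, 0, 0], [-0.0006, -0.0033, 0, 0, 0, 0, 0]],
])

```text
time: 9.12
tcp_pos: [0.5676, 0.1676, 0.0163]
eef_rot: [3.141, -0.0, 1.398]
ft_force: [0.4, 2.7, -1.2]
width: 0.495
```

```bash
python3 - <<'E'
from h import *
s=manip.observe(); print(s['tcp_pos'],jig(s['tcp_pos']),s['ft_force'])
p,d=manip.get_image("side")
cv2.imwrite("pics/side6.png",cv2.resize(p[250:350,240:340,::-1],None,fx=6,fy=6))
p,d=manip.get_image("wrist")
cv2.imwrite("pics/wrist6.png",cv2.resize(p[250:480,160:480,::-1],None,fx=2.4,fy=2.4))
E
```

```text
[0.56762876 0.16755267 0.01634938] [-0.01246608  0.12473555] [ 0.36795834  2.65823592 -1.17811336]
```

View pics/side6.png

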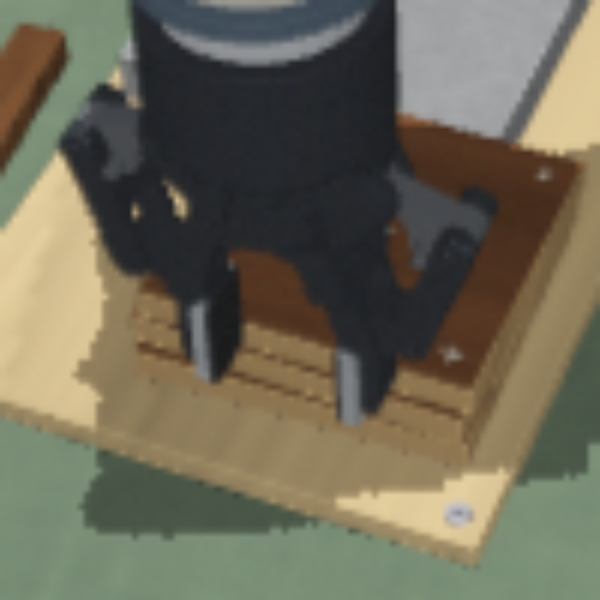

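View pics/wrist6.png

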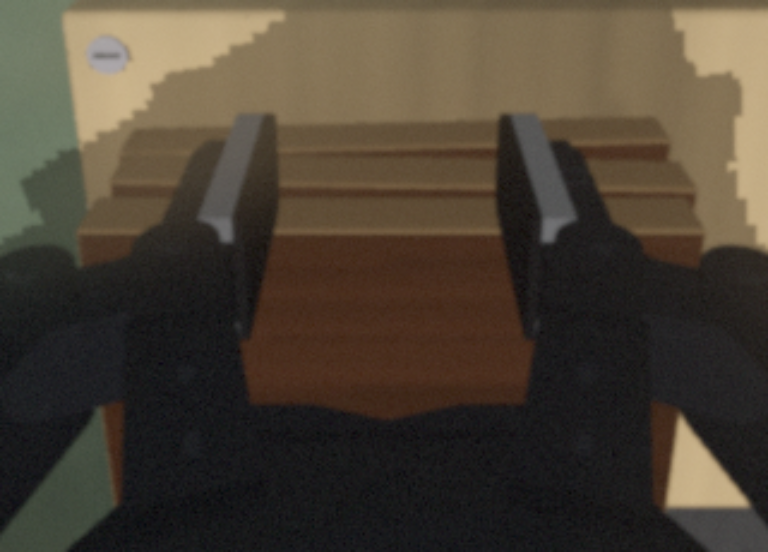

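Request:
move_arm([
  [[-0.0022, -0.0131, 0, 0, 0, 0, 0], [-0.0022, -0.0131, 0, 0, 0, 0, 0], [-0.0022, -0.0131, 0, 0, 0, 0, 0], [-0.0022, -0.0131, 0, 0, 0, 0, 0], [-0.0022, -0.0131, 0, 0, 0, 0, 0], [-0.0022, -0.0131, 0, 0, 0, 0, 0], [-0.0022, -0.0131, 0, 0, 0, 0, 0], [-0.0022, -0.0131, 0, 0, 0, 0, 0], [-0.0022, -0.0131, 0, 0, 0, 0, 0], [-0.0022, -0.0131, 0, 0, 0, 0, 0]],
])

```text
time: 10.48
tcp_pos: [0.561, 0.128, 0.0164]
eef_rot: [3.142, -0.0, 1.398]
ft_force: [-0.2, 3.0, 0.3]
width: 0.503
```

```bash
python3 - <<'E'
from h import *
s=manip.observe(); print(s['tcp_pos'],jig(s['tcp_pos']),s['ft_force'])
p,d=manip.get_image("side")
cv2.imwrite("pics/side7.png",cv2.resize(p[200:350,230:380,::-1],None,fx=4,fy=4))
p,d=manip.get_image("wrist")
cv2.imwrite("pics/wrist7.png",cv2.resize(p[250:480,160:480,::-1],None,fx=2.4,fy=2.4))
E
```

```text
[0.56100363 0.12801802 0.01636804] [-0.01233532  0.08464985] [-0.1684686   2.98451244  0.31465382]
```

View pics/side7.png

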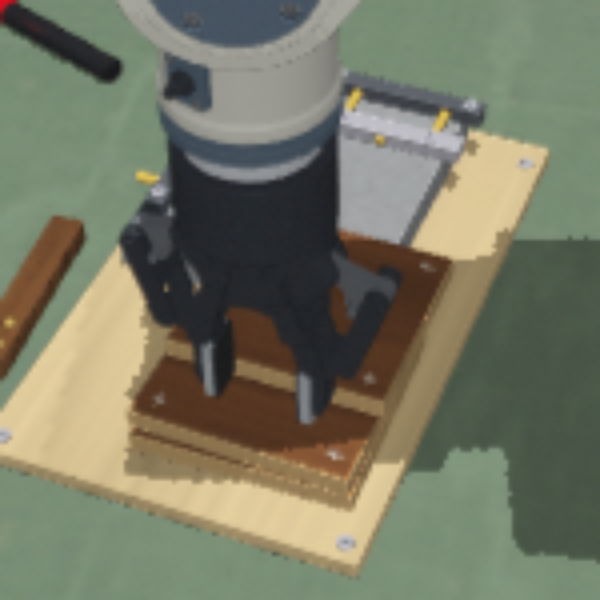

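View pics/wrist7.png

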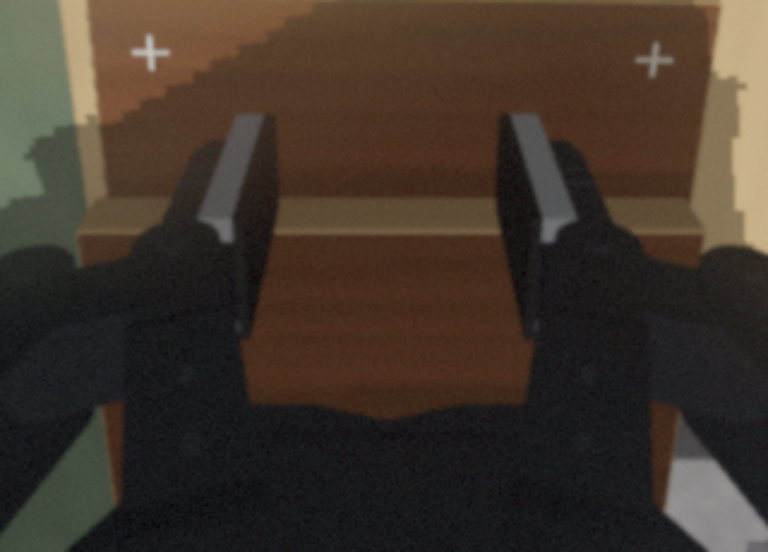

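Request:
move_arm([
  [[-0.0022, -0.0131, 0, 0, 0, 0, 0], [-0.0022, -0.0131, 0, 0, 0, 0, 0], [-0.0022, -0.0131, 0, 0, 0, 0, 0], [-0.0022, -0.0131, 0, 0, 0, 0, 0], [-0.0022, -0.0131, 0, 0, 0, 0, 0], [-0.0022, -0.0131, 0, 0, 0, 0, 0], [-0.0022, -0.0131, 0, 0, 0, 0, 0], [-0.0022, -0.0131, 0, 0, 0, 0, 0], [-0.0022, -0.0131, 0, 0, 0, 0, 0], [-0.0022, -0.0131, 0, 0, 0, 0, 0], [-0.0022, -0.0131, 0, 0, 0, 0, 0], [-0.0022, -0.0131, 0, 0, 0, 0, 0], [-0.0022, -0.0131, 0, 0, 0, 0, 0], [-0.0022, -0.0131, 0, 0, 0, 0, 0], [-0.0022, -0.0131, 0, 0, 0, 0, 0], [-0.0022, -0.0131, 0, 0, 0, 0, 0]],
])

```text
time: 12.58
tcp_pos: [0.5499, 0.065, 0.016]
eef_rot: [-3.141, 0.0, 1.398]
ft_force: [-0.1, 1.2, -0.8]
width: 0.5
```

```bash
python3 - <<'E'
from h import *
s=manip.observe(); print(s['tcp_pos'],jig(s['tcp_pos']),s['ft_force'])
p,d=manip.get_image("side")
cv2.imwrite("pics/side8.png",cv2.resize(p[200:350,230:380,::-1],None,fx=4,fy=4))
p,d=manip.get_image("scene")
cv2.imwrite("pics/scene8.png",cv2.resize(p[200:310,260:400,::-1],None,fx=5,fy=5))
E
```

```text
[0.5499285  0.06496861 0.01604717] [-0.01262896  0.02063579] [-0.14593663  1.18212003 -0.81315372]
```

View pics/side8.png

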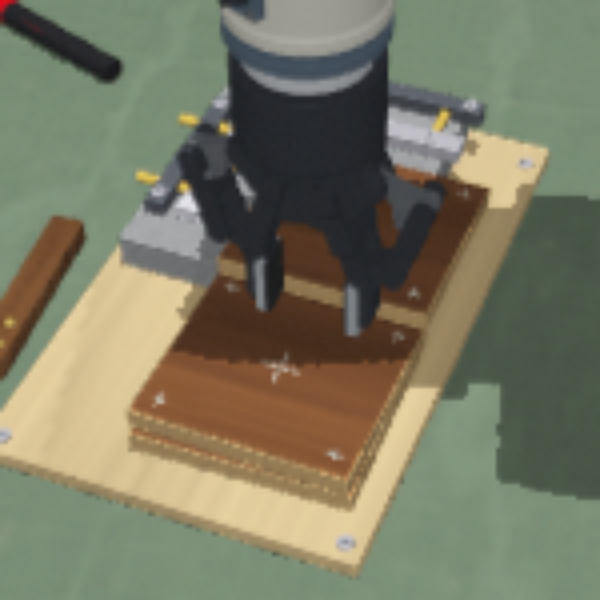

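View pics/scene8.png

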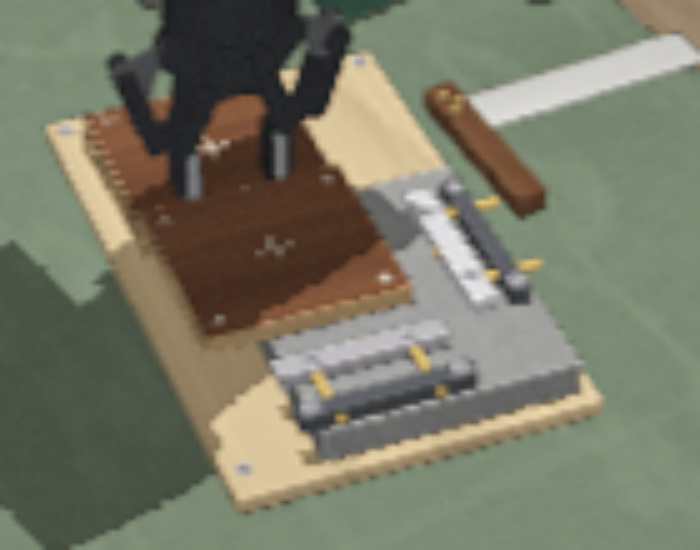

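Request:
move_arm([
  [[-0.0011, -0.0066, 0, 0, 0, 0, 0], [-0.0011, -0.0066, 0, 0, 0, 0, 0], [-0.0011, -0.0066, 0, 0, 0, 0, 0], [-0.0011, -0.0066, 0, 0, 0, 0, 0]],
])

```text
time: 13.18
tcp_pos: [0.5492, 0.0574, 0.0164]
eef_rot: [3.141, -0.0, 1.398]
ft_force: [0.4, 2.0, -0.8]
width: 0.5
```

Request:
move_arm([
  [[-0.0006, -0.0033, 0, 0, 0, 0, 0], [-0.0006, -0.0033, 0, 0, 0, 0, 0]],
])

```text
time: 13.42
tcp_pos: [0.5488, 0.0554, 0.0164]
eef_rot: [3.142, -0.0, 1.398]
ft_force: [0.2, 2.1, -0.4]
width: 0.5
```

Request:
move_arm([
  [[-0.0006, -0.0033, 0, 0, 0, 0, 0], [-0.0006, -0.0033, 0, 0, 0, 0, 0]],
])

```text
time: 13.68
tcp_pos: [0.5484, 0.0535, 0.0163]
eef_rot: [3.142, -0.0, 1.398]
ft_force: [-0.0, 2.1, -0.2]
width: 0.5
```

```bash
python3 - <<'E'
from h import *
s=manip.observe(); print(s['tcp_pos'],jig(s['tcp_pos']),s['ft_force'])
p,d=manip.get_image("scene")
cv2.imwrite("pics/scene9.png",cv2.resize(p[200:310,260:400,::-1],None,fx=5,fy=5))
E
```

```text
[0.54841745 0.05349577 0.01633968] [-0.01218535  0.00907237] [-0.01927907  2.14647931 -0.16683127]
```

View pics/scene9.png

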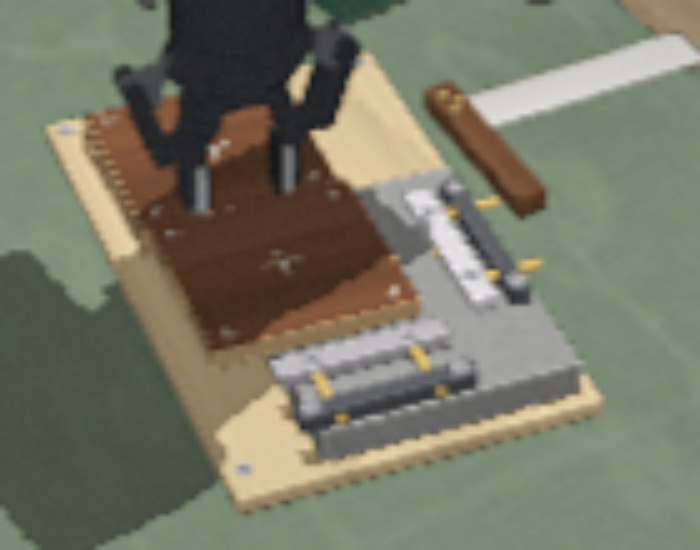

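Request:
move_arm([
  [[-0.0006, -0.0033, 0, 0, 0, 0, 0], [-0.0006, -0.0033, 0, 0, 0, 0, 0]],
])

```text
time: 13.98
tcp_pos: [0.5481, 0.0515, 0.0164]
eef_rot: [3.141, -0.0, 1.398]
ft_force: [-0.0, 2.9, -0.2]
width: 0.503
```

Request:
move_arm([
  [[-0.0006, -0.0033, 0, 0, 0, 0, 0], [-0.0003, -0.0017, 0, 0, 0, 0, 0]],
])

```text
time: 14.22
tcp_pos: [0.5478, 0.05, 0.0163]
eef_rot: [3.142, 0.0, 1.398]
ft_force: [0.3, 2.6, -0.8]
width: 0.503
```

Request:
move_arm([
  [[-0.0003, -0.0017, 0, 0, 0, 0, 0], [-0.0003, -0.0017, 0, 0, 0, 0, 0]],
])

```text
time: 14.48
tcp_pos: [0.5476, 0.049, 0.0164]
eef_rot: [3.141, -0.0, 1.398]
ft_force: [1.1, 3.2, 0.1]
width: 0.498
```

Request:
move_arm([
  [[-0.0003, -0.0017, 0, 0, 0, 0, 0], [-0.0003, -0.0017, 0, 0, 0, 0, 0]],
])

```text
time: 14.72
tcp_pos: [0.5474, 0.048, 0.0163]
eef_rot: [3.142, -0.0, 1.398]
ft_force: [0.9, 3.1, 0.0]
width: 0.503
```

Request:
move_arm([
  [[-0.0003, -0.0017, 0, 0, 0, 0, 0], [-0.0003, -0.0017, 0, 0, 0, 0, 0]],
])

```text
time: 14.98
tcp_pos: [0.5472, 0.0469, 0.0163]
eef_rot: [3.142, -0.0, 1.398]
ft_force: [1.7, 3.0, 1.0]
width: 0.502
```

Request:
move_arm([
  [[-0.0003, -0.0017, 0, 0, 0, 0, 0], [-0.0003, -0.0017, 0, 0, 0, 0, 0]],
])

```text
time: 15.22
tcp_pos: [0.5471, 0.0459, 0.0163]
eef_rot: [3.142, -0.0, 1.398]
ft_force: [1.0, 2.7, 0.2]
width: 0.502
```

Request:
move_arm([
  [[-0.0003, -0.0017, 0, 0, 0, 0, 0]],
])

```text
time: 15.35
tcp_pos: [0.547, 0.0454, 0.0163]
eef_rot: [3.142, -0.0, 1.398]
ft_force: [0.5, 3.1, 0.9]
width: 0.498
```

Request:
move_arm([
  [[-0.0003, -0.0017, 0, 0, 0, 0, 0]],
])

```text
time: 15.48
tcp_pos: [0.5469, 0.0449, 0.0163]
eef_rot: [3.142, -0.0, 1.398]
ft_force: [0.5, 2.9, 0.7]
width: 0.502
```

Request:
move_arm([
  [[-0.0003, -0.0017, 0, 0, 0, 0, 0]],
])

```text
time: 15.6
tcp_pos: [0.5468, 0.0444, 0.0163]
eef_rot: [3.142, -0.0, 1.398]
ft_force: [0.8, 2.5, -0.2]
width: 0.5
```

```bash
python3 - <<'E'
from h import *
s=manip.observe(); print(s['tcp_pos'],jig(s['tcp_pos']),s['ft_force'])
p,d=manip.get_image("scene")
cv2.imwrite("pics/scene10.png",cv2.resize(p[225:305,290:390,::-1],None,fx=7,fy=7,interpolation=cv2.INTER_CUBIC))
E
```

```text
[0.54677886 0.04437724 0.01633698] [-0.01226414 -0.00019188] [ 0.82239196  2.52332773 -0.16656055]
```

View pics/scene10.png

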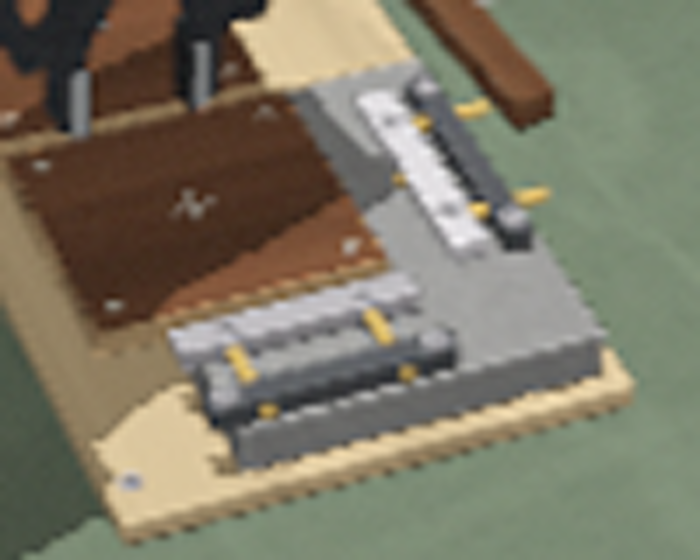

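Request:
move_arm([
  [[-0.0003, -0.0017, 0, 0, 0, 0, 0], [-0.0003, -0.0017, 0, 0, 0, 0, 0]],
])

```text
time: 15.9
tcp_pos: [0.5466, 0.0434, 0.0163]
eef_rot: [3.142, -0.0, 1.398]
ft_force: [0.6, 3.8, 0.4]
width: 0.494
```

Request:
move_arm([
  [[-0.0003, -0.0017, 0, 0, 0, 0, 0], [-0.0003, -0.0017, 0, 0, 0, 0, 0]],
])

```text
time: 16.15
tcp_pos: [0.5464, 0.0424, 0.0163]
eef_rot: [3.142, -0.0, 1.398]
ft_force: [0.4, 3.6, 0.2]
width: 0.502
```

Request:
move_arm([
  [[-0.0003, -0.0017, 0, 0, 0, 0, 0], [-0.0003, -0.0017, 0, 0, 0, 0, 0]],
])

```text
time: 16.4
tcp_pos: [0.5462, 0.0413, 0.0163]
eef_rot: [3.142, -0.0, 1.398]
ft_force: [1.0, 3.0, 0.3]
width: 0.498
```

Request:
move_arm([
  [[-0.0003, -0.0017, 0, 0, 0, 0, 0], [-0.0003, -0.0017, 0, 0, 0, 0, 0]],
])

```text
time: 16.65
tcp_pos: [0.546, 0.0403, 0.0163]
eef_rot: [-3.142, -0.0, 1.398]
ft_force: [-0.1, 3.8, 1.7]
width: 0.499
```

Request:
move_arm([
  [[-0.0003, -0.0017, 0, 0, 0, 0, 0], [-0.0003, -0.0017, 0, 0, 0, 0, 0]],
])

```text
time: 16.9
tcp_pos: [0.546, 0.0399, 0.0164]
eef_rot: [3.141, -0.001, 1.397]
ft_force: [1.0, 10.0, 0.6]
width: 0.503
```

Request:
move_arm([
  [[-0.0003, -0.0017, 0, 0, 0, 0, 0], [-0.0003, -0.0017, 0, 0, 0, 0, 0]],
])

```text
time: 17.15
tcp_pos: [0.5461, 0.0398, 0.0164]
eef_rot: [3.141, -0.002, 1.397]
ft_force: [1.6, 15.7, 0.1]
width: 0.497
```

Request:
move_arm([
  [[0, 0, 0, 0, 0, 0, 0], [0, 0, 0, 0, 0, 0, 0], [0, 0, 0, 0, 0, 0, 0]],
])

```text
time: 17.52
tcp_pos: [0.546, 0.0398, 0.0164]
eef_rot: [3.141, -0.002, 1.397]
ft_force: [0.4, 14.3, -0.2]
width: 0.501
```

Request:
move_arm([
  [[0.0022, 0.0131, 0, 0, 0, 0, 0], [0.0022, 0.0131, 0, 0, 0, 0, 0], [0.0022, 0.0131, 0, 0, 0, 0, 0], [0.0022, 0.0131, 0, 0, 0, 0, 0], [0.0022, 0.0131, 0, 0, 0, 0, 0], [0, 0, 0.1, 0, 0, 0, 0], [0, 0, 0.1, 0, 0, 0, 0], [0, 0, 0.1, 0, 0, 0, 0], [-0.0327, -0.0235, 0, 0, 0, 0.2, 0], [-0.0327, -0.0235, 0, 0, 0, 0.2, 0], [-0.0327, -0.0235, 0, 0, 0, 0.2, 0], [-0.0327, -0.0235, 0, 0, 0, 0.2, 0], [-0.0327, -0.0235, 0, 0, 0, 0.2, 0], [-0.0327, -0.0235, 0, 0, 0, 0.2, 0], [-0.0327, -0.0235, 0, 0, 0, 0.2, 0], [-0.0327, -0.0235, 0, 0, 0, 0.2, 0], [-0.0327, -0.0235, 0, 0, 0, 0.2, 0], [-0.0327, -0.0235, 0, 0, 0, 0.2, 0], [0, 0, 0, 0, 0, 0, 0], [0, 0, 0, 0, 0, 0, 0]],
])

```text
time: 20.02
tcp_pos: [0.4515, -0.0124, 0.1065]
eef_rot: [3.141, 0.001, 2.965]
ft_force: [0.0, 0.7, -0.5]
width: 0.497
```

```bash
python3 - <<'E'
from h import *
s=manip.observe(); print(s['tcp_pos'],jig(s['tcp_pos']),s['eef_rot'],s['ft_force'])
for n in ("wrist","side","scene"):
    K,T=cw(n); p,d=manip.get_image(n); W=cloud(d,K,T); cv2.imwrite(f"pics/{n}11.png",p[:,:,::-1])
    for r in manip.cut_out(n,"panel_top")[:5]:
        m=r['pixels']; P=W[m]; P=P[abs(P[:,2]-.046)<.0045]
        J=jig(P); k=(J[:,1]<-.005)&(abs(J[:,0])<.09)&(J[:,1]>-.14); J=J[k]
        if len(J)>200: print(n,r['p'],len(J),np.median(P[k][:,2]),cv2.minAreaRect((J*1000).astype(np.float32)), J.min(0),J.max(0))
E
```

```text
[ 0.45146476 -0.0124285   0.10648708] [-0.09664443 -0.07224491] [3.14148505e+00 7.14987454e-04 2.96538727e+00] [ 0.00853946  0.7102011  -0.5359033 ]
wrist 0.88 14284 0.04547524810910973 ((-11.820564270019531, -70.95726013183594), (121.25531768798828, 110.31653594970703), 0.6388537883758545) [-0.0722435  -0.12662569] [ 0.0493005  -0.01634328]
side 0.95 1825 0.046369393637517464 ((-11.626323699951172, -70.82105255126953), (120.50857543945312, 116.24696350097656), 0.3867681622505188) [-0.07199704 -0.1291208 ] [ 0.04880783 -0.01279738]
scene 0.86 1135 0.04663390679351709 ((-12.77313232421875, -69.98062133789062), (121.7329330444336, 116.73269653320312), 0.031648434698581696) [-0.07365706 -0.12832856] [ 0.04806983 -0.0115854 ]
```

View pics/wrist11.png

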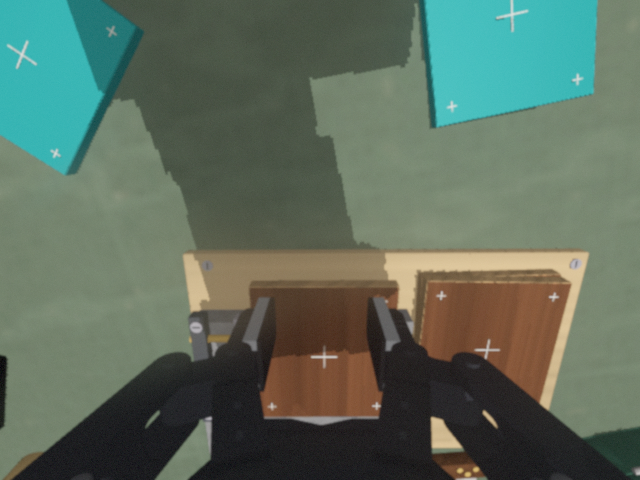

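View pics/side11.png

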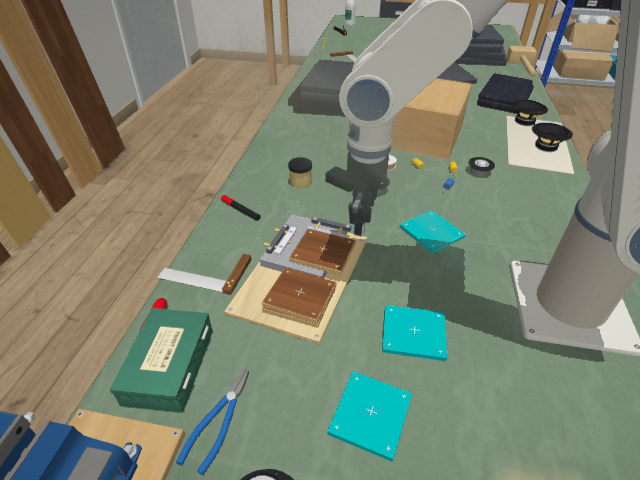

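Request:
move_arm([
  [[0, 0, -0.061, 0, 0, 0, 0], [0, 0, -0.061, 0, 0, 0, 0], [0, 0, -0.061, 0, 0, 0, 0], [0, 0, -0.061, 0, 0, 0, 0], [0, 0, -0.061, 0, 0, 0, 0], [0, 0, 0, 0, 0, 0, 0], [0.0165, -0.0028, 0, 0, 0, 0, 0], [0.0165, -0.0028, 0, 0, 0, 0, 0], [0, 0, 0, 0, 0, 0, 0]],
])

```text
time: 21.45
tcp_pos: [0.462, -0.0144, 0.0155]
eef_rot: [3.141, 0.002, 2.968]
ft_force: [0.0, 0.3, -0.1]
width: 0.501
```

```bash
python3 - <<'E'
from h import *
s=manip.observe(); print(s['tcp_pos'],jig(s['tcp_pos']),s['eef_rot'],s['ft_force'])
p,d=manip.get_image("side"); cv2.imwrite("pics/side12.png",cv2.resize(p[200:330,250:400,::-1],None,fx=4.5,fy=4.5))
p,d=manip.get_image("wrist"); cv2.imwrite("pics/wrist12.png",cv2.resize(p[250:480,160:480,::-1],None,fx=2.4,fy=2.4))
E
```

```text
[ 0.46204351 -0.01436741  0.0154659 ] [-0.08589022 -0.07237369] [3.14135829e+00 1.97790763e-03 2.96828119e+00] [ 0.02436868  0.26015599 -0.12926112]
```

View pics/side12.png

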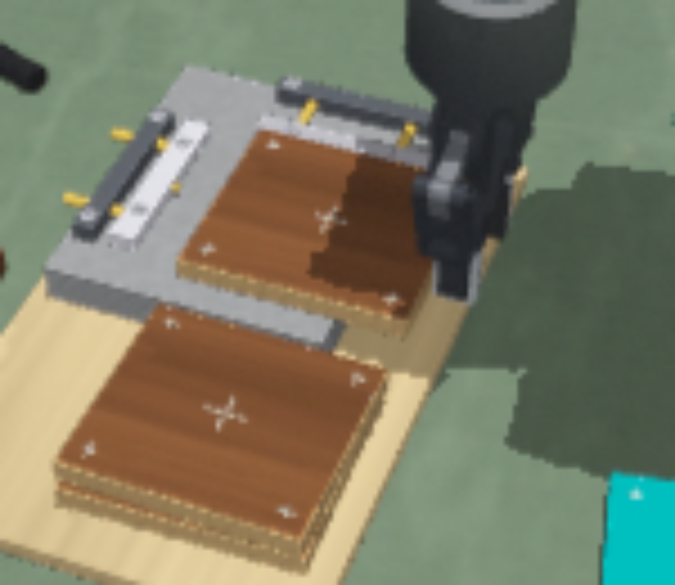

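View pics/wrist12.png

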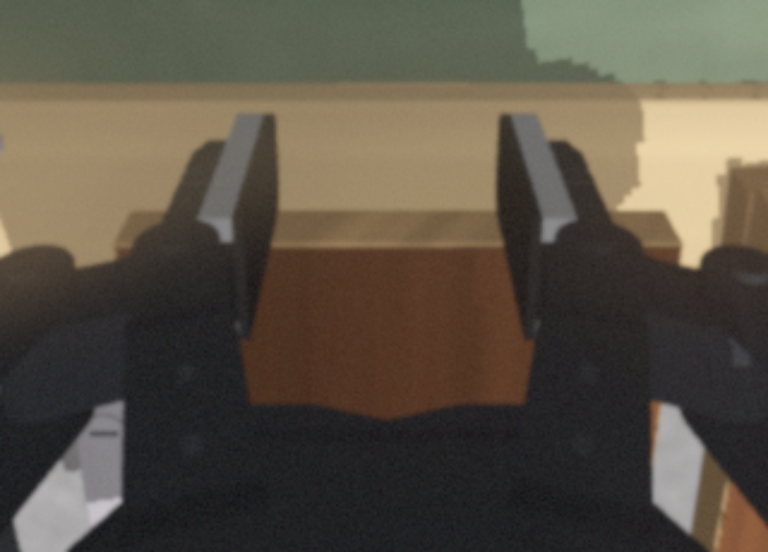

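Request:
move_arm([
  [[0.0033, -0.0006, 0, 0, 0, 0, 0], [0.0033, -0.0006, 0, 0, 0, 0, 0], [0.0033, -0.0006, 0, 0, 0, 0, 0], [0.0032, -0.0008, 0, 0, 0, 0, 0]],
])

```text
time: 22.05
tcp_pos: [0.4648, -0.015, 0.0148]
eef_rot: [3.142, -0.0, 2.968]
ft_force: [0.1, 0.2, -0.2]
width: 0.5
```

Request:
move_arm([
  [[0.0032, -0.0008, 0, 0, 0, 0, 0], [0.0032, -0.0008, 0, 0, 0, 0, 0]],
])

```text
time: 22.3
tcp_pos: [0.465, -0.0152, 0.0146]
eef_rot: [-3.141, -0.003, 2.968]
ft_force: [-5.5, 3.6, 4.5]
width: 0.497
```

Request:
move_arm([
  [[0.0032, -0.0008, 0, 0, 0, 0, 0], [0.0032, -0.0008, 0, 0, 0, 0, 0]],
])

```text
time: 22.55
tcp_pos: [0.4658, -0.0155, 0.0144]
eef_rot: [-3.141, -0.005, 2.968]
ft_force: [-7.6, 5.2, 5.7]
width: 0.505
```

Request:
move_arm([
  [[0.0016, -0.0004, 0, 0, 0, 0, 0], [0.0016, -0.0004, 0, 0, 0, 0, 0]],
])

```text
time: 22.8
tcp_pos: [0.4665, -0.0156, 0.0144]
eef_rot: [-3.141, -0.006, 2.968]
ft_force: [-7.2, 5.8, 3.9]
width: 0.502
```

Request:
move_arm([
  [[0.0016, -0.0004, 0, 0, 0, 0, 0], [0.0016, -0.0004, 0, 0, 0, 0, 0]],
])

```text
time: 23.05
tcp_pos: [0.4673, -0.0158, 0.0143]
eef_rot: [-3.141, -0.006, 2.969]
ft_force: [-8.2, 5.9, 5.5]
width: 0.501
```

Request:
move_arm([
  [[0.0019, 0.0003, 0.001, 0, 0, 0, 0], [0.0019, 0.0003, 0.001, 0, 0, 0, 0]],
])

```text
time: 23.3
tcp_pos: [0.4706, -0.0161, 0.0151]
eef_rot: [-3.141, -0.002, 2.969]
ft_force: [-2.0, -0.1, -1.8]
width: 0.5
```

Request:
move_arm([
  [[0.0018, 0, 0.0005, 0, 0, 0, 0], [0.0018, 0, 0.0005, 0, 0, 0, 0]],
])

```text
time: 23.55
tcp_pos: [0.4727, -0.0163, 0.0156]
eef_rot: [-3.142, -0.0, 2.968]
ft_force: [-2.3, 0.6, -1.6]
width: 0.499
```

```bash
python3 - <<'E'
from h import *
s=manip.observe(); print(s['tcp_pos'],jig(s['tcp_pos']),s['eef_rot'],s['ft_force'],s['ft_force'][:2]@u,s['ft_force'][:2]@nn)
p,d=manip.get_image("side"); cv2.imwrite("pics/side13.png",cv2.resize(p[200:330,250:400,::-1],None,fx=4.5,fy=4.5))
p,d=manip.get_image("scene"); cv2.imwrite("pics/scene13.png",cv2.resize(p[215:305,280:390,::-1],None,fx=6,fy=6))
E
```

```text
[ 0.47269193 -0.01634892  0.01561957] [-0.07506017 -0.07253273] [-3.14154554e+00 -1.77862849e-04  2.96836092e+00] [-2.2572389   0.60973114 -1.62380249] -2.327701433285092 0.2206933214809549
```

View pics/side13.png

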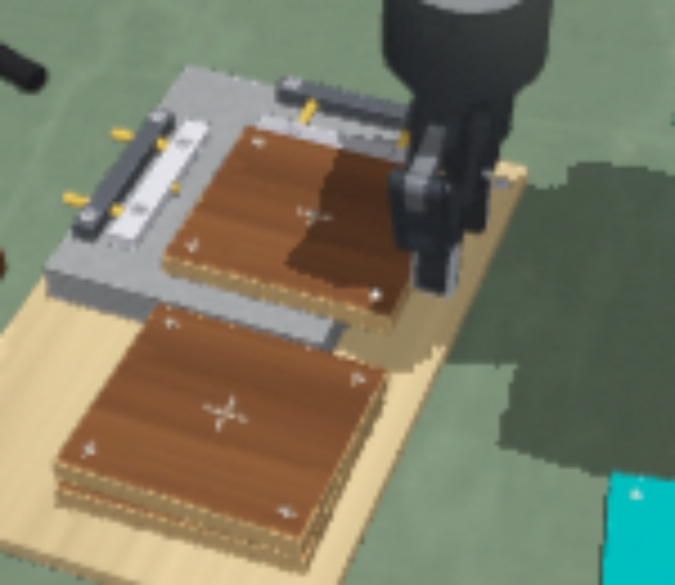

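View pics/scene13.png

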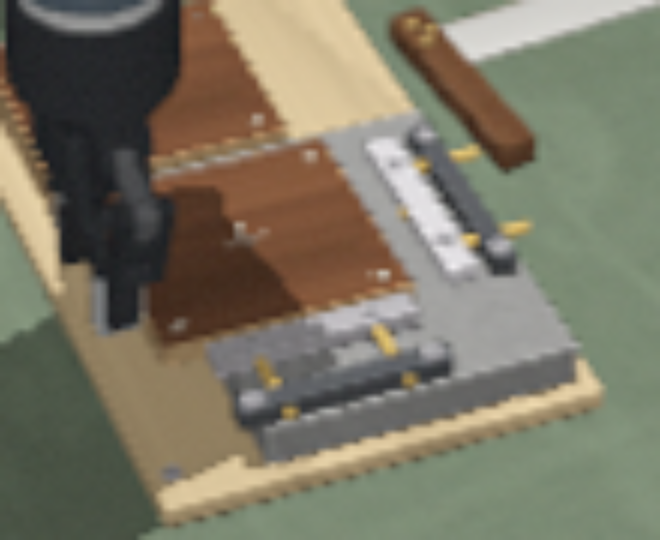

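Request:
move_arm([
  [[0.0033, -0.0007, 0, 0, 0, 0, 0], [0.0033, -0.0007, 0, 0, 0, 0, 0]],
])

```text
time: 23.9
tcp_pos: [0.4747, -0.0167, 0.0157]
eef_rot: [-3.142, -0.0, 2.968]
ft_force: [-1.8, 0.8, -1.8]
width: 0.499
```

Request:
move_arm([
  [[0.0033, -0.0007, 0, 0, 0, 0, 0], [0.0033, -0.0007, 0, 0, 0, 0, 0]],
])

```text
time: 24.15
tcp_pos: [0.4768, -0.0171, 0.0157]
eef_rot: [-3.142, 0.0, 2.969]
ft_force: [-1.3, -0.1, -1.6]
width: 0.499
```

Request:
move_arm([
  [[0.0033, -0.0007, 0, 0, 0, 0, 0], [0.0016, -0.0004, 0, 0, 0, 0, 0]],
])

```text
time: 24.4
tcp_pos: [0.4782, -0.0175, 0.0157]
eef_rot: [3.142, 0.0, 2.968]
ft_force: [-1.9, 1.5, -1.2]
width: 0.495
```

Request:
move_arm([
  [[0.0016, -0.0004, 0, 0, 0, 0, 0], [0.0016, -0.0004, 0, 0, 0, 0, 0]],
])

```text
time: 24.65
tcp_pos: [0.479, -0.0177, 0.0157]
eef_rot: [-3.142, -0.0, 2.968]
ft_force: [-2.5, 0.9, -0.9]
width: 0.498
```

```bash
python3 - <<'E'
from h import *
s=manip.observe(); print(s['tcp_pos'],jig(s['tcp_pos']),s['eef_rot'],s['ft_force'],s['ft_force'][:2]@u,s['ft_force'][:2]@nn)
p,d=manip.get_image("scene"); cv2.imwrite("pics/scene14.png",cv2.resize(p[215:305,280:390,::-1],None,fx=6,fy=6))
E
```

```text
[ 0.47903747 -0.01768417  0.01572314] [-0.06858038 -0.07277973] [-3.14159167e+00 -1.42732700e-04  2.96845598e+00] [-2.51946743  0.85807216 -0.91410091] -2.6280238358638877 0.42130120210965344
```

View pics/scene14.png

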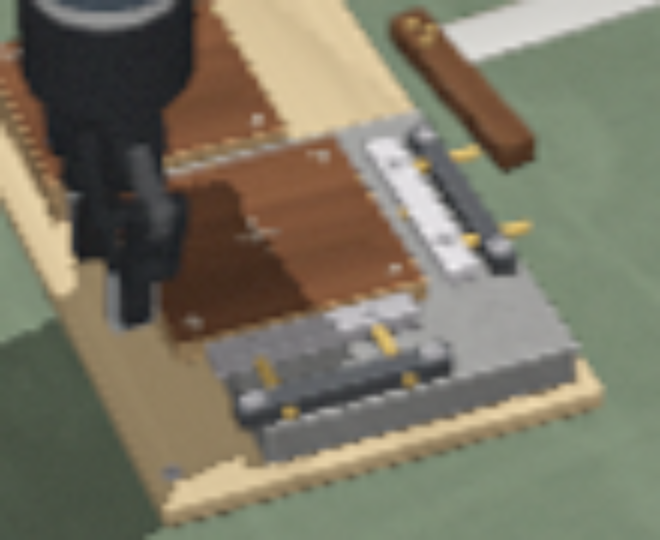

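Request:
move_arm([
  [[0.0016, -0.0004, 0, 0, 0, 0, 0], [0.0016, -0.0004, 0, 0, 0, 0, 0]],
])

```text
time: 24.95
tcp_pos: [0.48, -0.0179, 0.0157]
eef_rot: [-3.142, -0.0, 2.968]
ft_force: [-2.3, 1.5, -1.3]
width: 0.5
```

Request:
move_arm([
  [[0.0016, -0.0004, 0, 0, 0, 0, 0], [0.0016, -0.0004, 0, 0, 0, 0, 0]],
])

```text
time: 25.2
tcp_pos: [0.481, -0.0182, 0.0157]
eef_rot: [-3.142, -0.0, 2.968]
ft_force: [-2.7, 0.7, -1.2]
width: 0.5
```

Request:
move_arm([
  [[0.0016, -0.0004, 0, 0, 0, 0, 0], [0.0016, -0.0004, 0, 0, 0, 0, 0]],
])

```text
time: 25.45
tcp_pos: [0.4819, -0.0184, 0.0157]
eef_rot: [-3.142, -0.0, 2.968]
ft_force: [-2.4, 1.5, 0.3]
width: 0.5
```

Request:
move_arm([
  [[0.0016, -0.0004, 0, 0, 0, 0, 0], [0.0016, -0.0004, 0, 0, 0, 0, 0]],
])

```text
time: 25.7
tcp_pos: [0.4828, -0.0186, 0.0157]
eef_rot: [-3.142, -0.0, 2.968]
ft_force: [-3.7, 1.6, -0.8]
width: 0.501
```

Request:
move_arm([
  [[0.0016, -0.0004, 0, 0, 0, 0, 0], [0.0016, -0.0004, 0, 0, 0, 0, 0]],
])

```text
time: 25.95
tcp_pos: [0.4836, -0.0188, 0.0157]
eef_rot: [3.142, -0.001, 2.968]
ft_force: [-4.9, 2.9, 1.3]
width: 0.502
```

Request:
move_arm([
  [[0.0016, -0.0004, 0, 0, 0, 0, 0], [0.0016, -0.0004, 0, 0, 0, 0, 0]],
])

```text
time: 26.2
tcp_pos: [0.4844, -0.019, 0.0157]
eef_rot: [3.142, -0.001, 2.968]
ft_force: [-4.3, 3.1, 2.1]
width: 0.506
```

Request:
move_arm([
  [[0.0016, -0.0004, 0, 0, 0, 0, 0]],
])

```text
time: 26.32
tcp_pos: [0.4847, -0.019, 0.0157]
eef_rot: [3.142, -0.001, 2.968]
ft_force: [-6.7, 4.7, 3.0]
width: 0.5
```

Request:
move_arm([
  [[0.0016, -0.0003, 0, 0, 0, 0, 0]],
])

```text
time: 26.45
tcp_pos: [0.485, -0.0191, 0.0157]
eef_rot: [3.142, -0.002, 2.968]
ft_force: [-5.1, 3.3, 2.8]
width: 0.501
```

Request:
move_arm([
  [[0.0016, -0.0003, 0, 0, 0, 0, 0]],
])

```text
time: 26.58
tcp_pos: [0.4855, -0.0192, 0.0157]
eef_rot: [3.142, -0.002, 2.968]
ft_force: [-5.5, 4.5, 1.7]
width: 0.498
```

Request:
move_arm([
  [[0.0016, -0.0003, 0, 0, 0, 0, 0]],
])

```text
time: 26.7
tcp_pos: [0.486, -0.0193, 0.0157]
eef_rot: [3.142, -0.002, 2.968]
ft_force: [-5.5, 4.1, 2.5]
width: 0.5
```

```bash
python3 - <<'E'
from h import *
s=manip.observe(); print(s['tcp_pos'],jig(s['tcp_pos']),s['eef_rot'],s['ft_force'],s['ft_force'][:2]@u,s['ft_force'][:2]@nn)
p,d=manip.get_image("scene"); cv2.imwrite("pics/scene15.png",cv2.resize(p[215:305,280:390,::-1],None,fx=6,fy=6))
E
```

```text
[ 0.48596622 -0.01928323  0.01566042] [-0.06148127 -0.07318851] [ 3.14153063e+00 -1.58129075e-03  2.96837208e+00] [-5.48476562  4.09941137  2.5053575 ] -6.097059775890062 3.116679250654992
```

View pics/scene15.png

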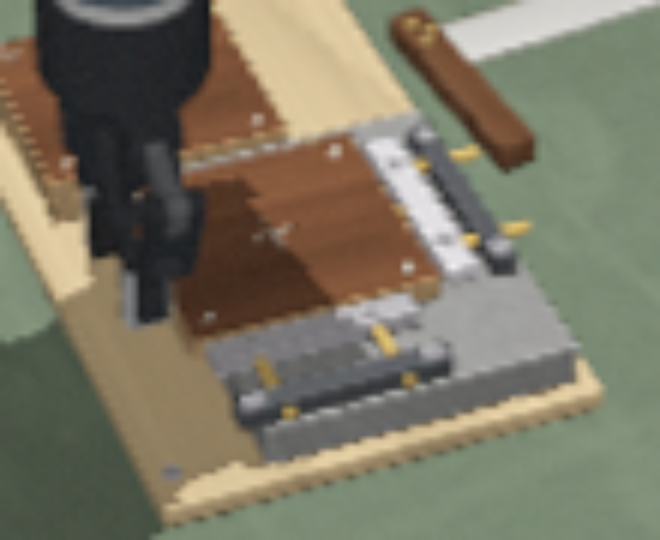

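Request:
move_arm([
  [[0.0016, -0.0003, 0, 0, 0, 0, 0], [0.0016, -0.0002, 0, 0, 0, 0, 0]],
])

```text
time: 27.0
tcp_pos: [0.487, -0.0194, 0.0157]
eef_rot: [3.142, -0.001, 2.968]
ft_force: [-4.7, 3.4, 2.3]
width: 0.497
```

Request:
move_arm([
  [[0.0016, -0.0003, 0, 0, 0, 0, 0], [0.0016, -0.0002, 0, 0, 0, 0, 0]],
])

```text
time: 27.25
tcp_pos: [0.488, -0.0196, 0.0157]
eef_rot: [3.142, -0.001, 2.968]
ft_force: [-5.0, 2.8, 2.2]
width: 0.5
```

Request:
move_arm([
  [[0.0016, -0.0003, 0, 0, 0, 0, 0], [0.0016, -0.0002, 0, 0, 0, 0, 0]],
])

```text
time: 27.5
tcp_pos: [0.4886, -0.0197, 0.0156]
eef_rot: [-3.142, -0.002, 2.968]
ft_force: [-5.4, 3.3, 3.4]
width: 0.5
```

Request:
move_arm([
  [[0.0016, -0.0003, 0, 0, 0, 0, 0], [0.0016, -0.0002, 0, 0, 0, 0, 0]],
])

```text
time: 27.75
tcp_pos: [0.4896, -0.0199, 0.0157]
eef_rot: [-3.142, -0.002, 2.968]
ft_force: [-5.0, 3.5, 2.5]
width: 0.498
```

Request:
move_arm([
  [[0.0016, -0.0003, 0, 0, 0, 0, 0], [0.0016, -0.0002, 0, 0, 0, 0, 0]],
])

```text
time: 28.0
tcp_pos: [0.4906, -0.02, 0.0156]
eef_rot: [-3.142, -0.002, 2.969]
ft_force: [-5.5, 4.1, 3.3]
width: 0.502
```

Request:
move_arm([
  [[0.0016, -0.0003, 0, 0, 0, 0, 0], [0.0016, -0.0002, 0, 0, 0, 0, 0]],
])

```text
time: 28.25
tcp_pos: [0.4907, -0.0201, 0.0156]
eef_rot: [-3.141, -0.003, 2.968]
ft_force: [-8.3, 4.8, 6.5]
width: 0.497
```

Request:
move_arm([
  [[0.0016, -0.0003, 0, 0, 0, 0, 0], [0.0016, -0.0002, 0, 0, 0, 0, 0]],
])

```text
time: 28.5
tcp_pos: [0.4907, -0.0201, 0.0155]
eef_rot: [-3.141, -0.005, 2.968]
ft_force: [-11.7, 5.3, 9.3]
width: 0.499
```

Request:
move_arm([
  [[0.0016, -0.0003, 0, 0, 0, 0, 0], [0.0016, -0.0002, 0, 0, 0, 0, 0]],
])

```text
time: 28.75
tcp_pos: [0.4907, -0.0201, 0.0155]
eef_rot: [-3.141, -0.007, 2.968]
ft_force: [-13.7, 4.5, 10.1]
width: 0.498
```

Request:
move_arm([
  [[0.0016, -0.0003, 0.0003, 0, 0, 0, 0], [0.0016, -0.0002, 0.0003, 0, 0, 0, 0]],
])

```text
time: 29.0
tcp_pos: [0.4907, -0.0201, 0.0155]
eef_rot: [-3.141, -0.009, 2.968]
ft_force: [-14.1, 6.6, 12.1]
width: 0.503
```

Request:
move_arm([
  [[0, 0, 0, 0, 0, 0, 0], [0, 0, 0, 0, 0, 0, 0], [0, 0, 0, 0, 0, 0, 0]],
])

```text
time: 29.38
tcp_pos: [0.4907, -0.0202, 0.0155]
eef_rot: [-3.141, -0.009, 2.968]
ft_force: [-15.1, 5.5, 11.3]
width: 0.498
```

Request:
move_arm([
  [[0, 0, 0.001, 0, 0, 0, 0]],
])

```text
time: 29.5
tcp_pos: [0.4907, -0.0201, 0.0156]
eef_rot: [-3.141, -0.009, 2.968]
ft_force: [-13.3, 6.2, 5.6]
width: 0.499
```

Request:
move_arm([
  [[0, 0, 0.001, 0, 0, 0, 0], [0, 0, 0, 0, 0, 0, 0]],
])

```text
time: 29.75
tcp_pos: [0.4907, -0.0201, 0.0156]
eef_rot: [-3.141, -0.009, 2.968]
ft_force: [-13.4, 6.4, 5.1]
width: 0.503
```

Request:
move_arm([
  [[0, 0, 0, 0, 0, 0, 0], [0, 0, 0, 0, 0, 0, 0], [-0.0033, 0.0006, 0, 0, 0, 0, 0], [-0.0033, 0.0006, 0, 0, 0, 0, 0], [-0.0033, 0.0006, 0, 0, 0, 0, 0], [-0.0033, 0.0006, 0, 0, 0, 0, 0], [-0.0066, 0.0011, 0, 0, 0, 0, 0], [-0.013, 0.0022, 0, 0, 0, 0, 0], [-0.02, 0.0034, 0, 0, 0, 0, 0], [-0.02, 0.0034, 0, 0, 0, 0, 0], [0, 0, 0.1, 0, 0, 0, 0], [0, 0, 0.15, 0, 0, 0, 0], [-0.1, 0, 0.1, 0, 0, 0, 0], [-0.1, 0, 0, 0, 0, 0, 0], [0, 0, 0, 0, 0, 0, 0], [0, 0, 0, 0, 0, 0, 0]],
])

```text
time: 31.75
tcp_pos: [0.4143, -0.0172, 0.1217]
eef_rot: [3.141, 0.001, 2.968]
ft_force: [0.9, 0.2, -0.3]
width: 0.497
```

```bash
python3 - <<'E'
from h import *
s=manip.observe(); print(s['time'],s['tcp_pos'],jig(s['tcp_pos']),s['ft_force'])
for n in ("wrist","side","scene"):
    K,T=cw(n); p,d=manip.get_image(n); W=cloud(d,K,T); cv2.imwrite(f"pics/{n}16.png",p[:,:,::-1])
    for r in manip.cut_out(n,"panel_top")[:6]:
        m=r['pixels']; P=W[m]
        for z0,nm in((.046,"top"),(.036,"mid")):
            Q=P[abs(P[:,2]-z0)<.0045]; J=jig(Q); k=(abs(J[:,0])<.1)&(J[:,1]>-.15)&(J[:,1]<.15); k&=(J[:,1]<-.01) if nm=="top" else (J[:,1]>0.003)
            J=J[k]
            if len(J)>300: print(n,nm,round(r['p'],2),len(J),np.median(Q[k][:,2]).round(4),cv2.minAreaRect((J*1000).astype(np.float32)))
    if n!="wrist": 
        c=(slice(200,330),slice(240,400)) if n=="side" else (slice(205,310),slice(265,395))
        cv2.imwrite(f"pics/{n}16z.png",cv2.resize(p[c][:,:,::-1],None,fx=5,fy=5,interpolation=cv2.INTER_CUBIC))
E
```

```text
31.75 [ 0.41429027 -0.01716406  0.1217174 ] [-0.13248955 -0.08317627] [ 0.87606471  0.20225752 -0.27028808]
wrist top 0.91 7748 0.0455 ((-4.832965850830078, -79.55976104736328), (83.43019104003906, 95.14427185058594), 0.572795569896698)
side top 0.74 1771 0.0464 ((14.506229400634766, -69.38878631591797), (120.76191711425781, 112.6076889038086), 0.4778083562850952)
side mid 0.32 2371 0.0364 ((-10.005695343017578, 62.07965850830078), (113.00790405273438, 119.94340515136719), 88.79399108886719)
scene top 0.87 1147 0.0467 ((14.064945220947266, -69.87110137939453), (115.21940612792969, 123.19416809082031), 89.75626373291016)
```

View pics/side16z.png

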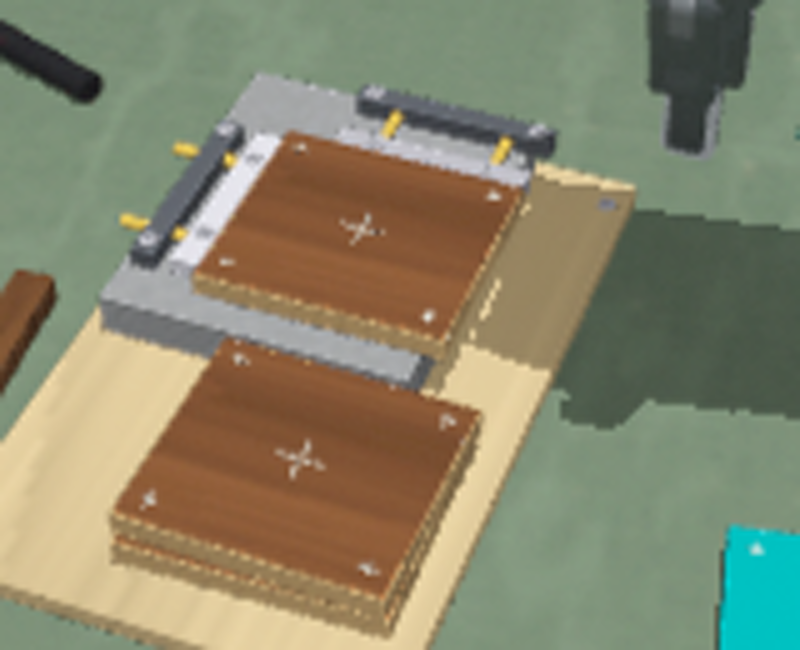

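View pics/scene16z.png

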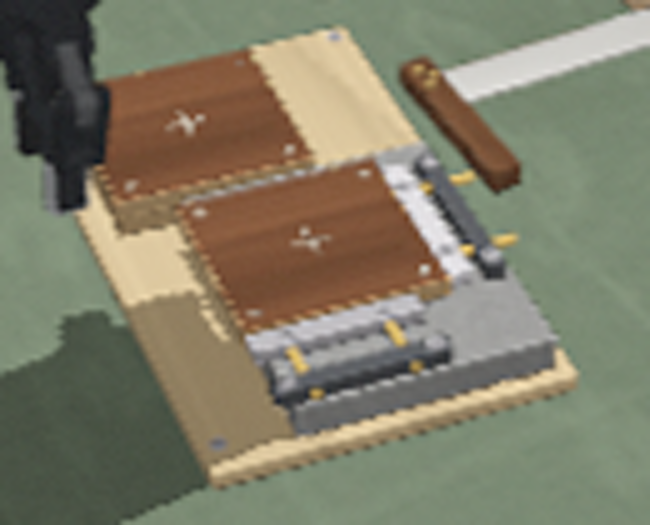

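View pics/wrist16.png

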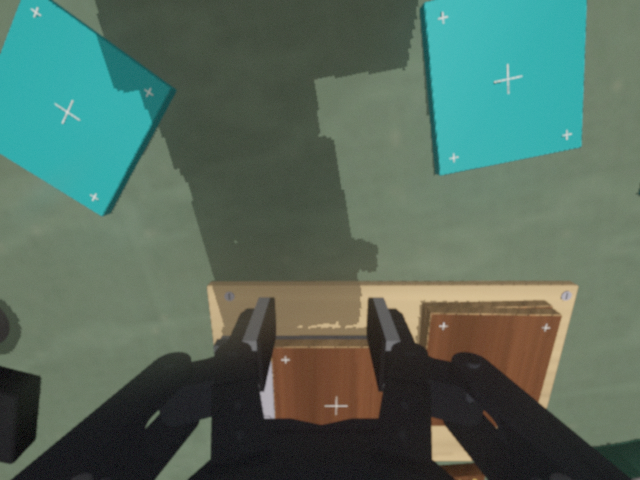

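Request:
move_arm([
  [[0.07, 0.0016, 0, 0, 0, 0, 0], [0.07, 0.0016, 0, 0, 0, 0, 0], [0.07, 0.0016, 0, 0, 0, 0, 0], [0, 0, 0, 0, 0, 0, 0], [0, 0, 0, 0, 0, 0, 0]],
])

```text
time: 32.67
tcp_pos: [0.4754, -0.0157, 0.1211]
eef_rot: [-3.141, -0.002, 2.968]
ft_force: [-0.3, -1.0, -0.3]
width: 0.499
```

```bash
python3 - <<'E'
from h import *
n="wrist"
K,T=cw(n); p,d=manip.get_image(n); W=cloud(d,K,T); cv2.imwrite(f"pics/{n}17.png",p[:,:,::-1])
for r in manip.cut_out(n,"panel_top")[:6]:
    P=W[r['pixels']]
    for z0,nm in((.046,"top"),(.036,"mid")):
        Q=P[abs(P[:,2]-z0)<.0045]; J=jig(Q); k=(abs(J[:,0])<.1)&(J[:,1]>-.15)&(J[:,1]<.15); k&=(J[:,1]<-.01) if nm=="top" else (J[:,1]>0.003)
        J=J[k]
        if len(J)>300: print(n,nm,round(r['p'],2),len(J),np.median(Q[k][:,2]).round(4),cv2.minAreaRect((J*1000).astype(np.float32)))
for t in("adapter","wax_tin","tweeter","marker"):
    manip.get_image("scene"); print(t,[(np.round(w("scene",r['position']),3),round(r['p'],2)) for r in manip.place_of("scene",t)[:2]])
E
```

```text
wrist top 0.69 13577 0.0455 ((15.359386444091797, -71.41268157958984), (110.0995864868164, 122.43590545654297), 89.91181182861328)
adapter [(array([ 0.544, -0.365,  0.004]), 0.62)]
wax_tin [(array([ 0.666, -0.35 ,  0.001]), 0.79)]
tweeter [(array([ 0.449, -0.352, -0.   ]), 0.7), (array([ 0.558, -0.029,  0.033]), 0.52)]
marker [(array([ 0.791, -0.18 ,  0.002]), 0.57), (array([ 0.45 , -0.352, -0.004]), 0.31)]
```

View pics/wrist17.png

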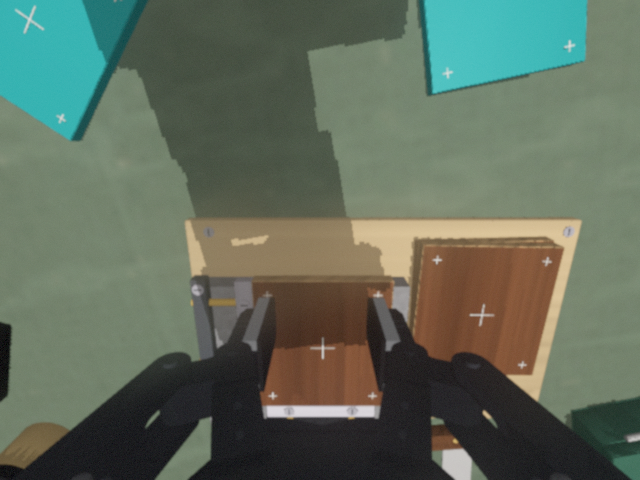

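The panel is flush against both bars: the end bar at pixels (245,300) and the side bar at (320,411). It is square to the jig, and its y is the same as when it was pressed home.

```bash
python3 -c "
from station import manip
print(manip.sign_off())"
```

```text
the job is handed in; nothing more can be done
None
```

I slid the top panel off the stack onto the bed with two half-open fingertips and pressed it home against both bars. I handed the job in at about 33 s; no verdict was reported.

- **End bar:** the wrist force reached 14–16 N, which is about 12–13 N on the bar once sliding friction is taken off.
- **Side bar:** the wrist force was about 14–16 N along the push. I estimate 7–12 N on the bar, because the fingers also pressed down on the panel with 5–12 N. The panel was still pressed on the end bar with about 3–5 N.
- **Panel at the end:** it lies flat on the bed at jig x ≈ +14 to +15 mm, y ≈ -70 to -71 mm, and square to within 0.5°. Its y is within about 1.5 mm of where it was when pressed on the end bar, and the fingers are clear of everything. I judged the contact with both pins from the pictures and positions, not by a separate force reading.
- **Other things:** the two lower panels look unmoved in the pictures. The adapter, tin and tweeter are within about 4 mm of where they were first seen, and the marker within about 2 mm.

**What disagreed:** with the gripper half open, the fingertips stood about 24 mm behind the stated tool point, seen by both the side and wrist cameras. Lowering the tool point about 10 mm below the board's top without contact bore this out, so I set the push height from that.

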